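# Put reels and green pegs away in the drawer box

## Robot

A 7-joint arm with a two-finger parallel gripper is mounted at the origin on a cart in front of the work surface, level with it; the furniture and walls round the work are solid. World frame = base frame: x ahead of the robot, y to its left, z up, the work surface at z = 0. Lengths are in m, angles in rad, forces in N, time in s.
With the tool pointing down it reaches from about 0.4 to 0.85 m from the base axis. Payload 10.4 kg.
Tool frame: the origin (TCP) lies at the very end of the fingers, on their centre line; the grasp point (between the pads) lies r.tcp_to_grasp behind it (r.tcp_to_grasp is the distance from the TCP to the grasp point, in m); z points along the fingers, y is the line along which they close (so a half turn about z gives the same grasp; the last joint's range is limited). The gripper opens to 87 mm and grips with 3 to 60 N. Pads are 19 mm wide; open, the fingers measure 117 mm over their backs; the gripper's body (75 mm by 190 mm) begins 51 mm behind the grasp point.
Start: joints at [-1.297, 0.332, -0.065, 1.46, 0.022, 1.35, -0.088], TCP at [0.183, 0.598, 0.223] pointing down, gripper open.
Joint ranges: [-2.6, 2.6], [-0.5, 2.12], [-1.47, 1.34], [0.16, 2.42], [-1.27, 4.41], [0.06, 2.06], [-2.6, 2.6]. Speed limits (rad/s): [2.22, 2.22, 2.79, 2.79, 3.14, 3.14, 3.14].

## Interface

Orientations are given as a unit quaternion [x, y, z, w].
In Python, from bench import monitor, cams, ticket, r gives the robot as it stands.
- The arm moves only by the shell command python3 -m crank 'ROWS' [OPENING] [FORCE]. ROWS is a JSON object whose one key "steps" holds a list of rows, each a list of 2 entries, a list of its own where there are three numbers: the shift along the world's x, y, z in units of 25 mm (1.0 is 25 mm), then the turn, a rotation vector about the world's x, y, z in units of 5 degrees (1.0 is 5 degrees). In form: {"steps": [[[x, y, z], [ax, ay, az]], ...]}. A call has 1 to 10 rows; each row shifts and turns the commanded pose from where the row before left it; what a row does not reach is not made up. A row lasts 1/12 s, in which the tool goes at most 41.7 mm and 7.16 degrees, less where a joint would pass 70% of its speed; a pose out of reach is approached as far as the arm can. A call is refused whole if a number of a shift passes 1 or a number of a turn 1, either way. A call with a gripper value outside its range is refused whole. OPENING is the finger opening in mm, from 0 to 87, set as the call begins (- or left out, the last holds). The fingers move at their own pace and stop on an object; FORCE is the grip in N (left out, the last holds). Time passes only in rows, so rows that do not move let the fingers close. It gives the time, the measured TCP pose, the force, the opening and the grip force at its end, in the units of the state.
- monitor.read_state(): the state, without advancing time (a new reading comes with each control period).
- cams.camera(name): name is "side" or "top" or "wrist"; returns a dict with "pixels" (400x640x3 uint8, blue, green, red), "z_map" (400x640 float32, m along the optical axis (not along the pixel's ray), 0 where there is no reading), "vfov" (degrees; the focal length in pixels is half the picture's height over the tangent of half this angle, whatever the lens; pixels are square), "cx", "cy" (the principal point, pixels), "T" (4x4, takes a point from camera to world coordinates). Camera axes: x right, y up, looking along -z (the intrinsics and any distortion apply to the point x, -y, -z); pixel columns grow to the right and rows downward; lengths in m; the calibration is good to about 2 mm. A picture is of the moment at which its call begins.
- ticket.close_job(): hands the job in; it is judged then, once.
The state is a dict: "time": time; "joint_positions": joint angles; "joint_vel": joint speeds; "joint_torque": joint torques, N m; "ee_pos": TCP position; "eef_rot": TCP orientation; "ft_force": force on the tool from outside, world axes, zero at the start; "torque": the same for the moment, N m; "width": finger opening in m; "grip_force": force on a finger pad.
Only numpy, scipy, OpenCV 4.12 (cv2) and the standard library are available. Lean on these libraries where they do the work, as an engineer would, in place of code of your own. Each camera call takes 0.05 s, during which the arm holds its last target. There are 200 camera calls.

## Task

Clear the mending things away into the small wooden drawer box at the front, whose two drawers stand open. Put the loose red and blue reels of thread into the drawer that already holds the yellow reel, put the two loose green plastic pegs into the other drawer, where a green peg already lies, and then push both drawers fully shut. The yellow and the wooden clothes pegs belong on the washing line outdoors: leave them lying where they are, and leave the yellow reel in its drawer.

Things in the scene. Friction and masses are not known exactly. Their poses are not given: they have to be found in the camera images.
- drawer_box: fixed red-brown wooden box (the front one of two), two open drawers towards the robot, 250 mm wide (y), 68 mm high. Origin on the worktop; +x to its back, +y to its left-hand drawer; front edge of its top at x = -57 mm. A drawer slides in along +x to a stop (about 1 N) and is shut when its point below reads x = -5 mm in this frame. Front panels: 112 mm wide, 9 to 59 mm above the worktop.
- left_drawer (a point): left-hand drawer, open 92 to 98 mm at the start. The point moves with it: on its inner floor (15 mm above the worktop), midway between its side walls (inside 99 mm wide), 44 mm behind the inner face of its front; axes as the box. Front inner wall 44 mm high, sides 37 mm. A 16 mm round knob, centre 34 mm above the worktop, ends 69 mm from the point along -x.
- right_drawer (a point): right-hand drawer, same in all to the left one. When open, 84 to 89 mm of its inside (x) is clear of the box's top. One drawer holds the yellow reel, the other a third green peg that is not listed, lying across it (along y), centre 16 to 26 mm behind the point; which is which changes. A wall shelf hangs 0.5 m above the worktop from x = 0.64 m on: mind the wrist.
- yellow_reel: wooden reel of yellow thread 27 mm across its end discs (7 mm thick; 17 mm across the thread between), 42 mm tall, upright. Origin on the underside; the reel's upright axis is 7 mm from it along the body's +y. A thread tail on the -y side can be ignored. It stands in one of the two drawers near the back of the open part, and marks the drawer for reels.
- red_reel: wooden reel of red thread 27 mm across its end discs (7 mm thick; 17 mm across the thread between), 42 mm tall, upright. Origin on the underside; the reel's upright axis is 7 mm from it along the body's +y. A thread tail on the -y side can be ignored. It stands loose on the worktop.
- blue_reel: wooden reel of blue thread 27 mm across its end discs (7 mm thick; 17 mm across the thread between), 42 mm tall, upright. Origin on the underside; the reel's upright axis is 7 mm from it along the body's +y. A thread tail on the -y side can be ignored. It stands loose on the worktop.
- green_peg_1: green plastic clothes peg with a steel spring, 72 mm long (y axis), 15 mm wide (x), 12 mm high, 12 g, lying flat. Origin: centre of the underside. It lies loose on the worktop and is to be put away.
- green_peg_2: the second green plastic clothes peg, 72 mm long (y axis), 15 mm wide (x), 12 mm high, 12 g, lying flat. Origin: centre of the underside. It lies loose on the worktop and is to be put away.
- yellow_peg: yellow clothes peg, 72 mm long (y axis), 15 mm wide (x), 12 mm high, 12 g, lying flat. Origin: centre of the underside. It is to stay where it lies (so are all other yellow ones).
- wooden_peg: plain wooden clothes peg, 72 mm long (y axis), 15 mm wide (x), 12 mm high, 12 g, lying flat. Origin: centre of the underside. It is to stay where it lies (so are all other wooden ones).

How it is judged:
By the outcome, as a careful person would: the job done as asked, in the order asked, and still so for the second after the job is handed in, with the robot touching nothing.
It also fails if it takes over 128 s, if anything falls off the work surface, if the arm or the gripper's body presses on something with over 40 N, if the wrist force passes 120 N, or if a joint passes its speed limit or range.

## Working session

There is one attempt and no reset: what is moved stays moved. The work goes in short steps, Python scripts to look and compute and a shell command to move; the robot and the scene stay as the last step left them, time stands still between calls to the robot, and variables do not carry over. Pictures are saved under pics/ and viewed, at most 16 in all, crops included, and the job is handed in when it is done.

```bash
ls; mkdir -p pics; python3 - <<'E'
from bench import monitor,cams,r
import cv2,numpy as np
print(r.tcp_to_grasp); s=monitor.read_state(); print(s)
for n in ("top","side"):
    c=cams.camera(n); cv2.imwrite(f"pics/{n}0.png",c["pixels"]); np.savez(f"pics/{n}0.npz",**c)
    print(n,{k:v for k,v in c.items() if k not in("pixels","z_map")})
E
```

```text
pics
0.0187
{'time': 0.0, 'joint_positions': array([-1.29660426,  0.33288793, -0.06470904,  1.46091892,  0.02158739,
        1.3498944 , -0.08847363]), 'joint_vel': array([-7.66913379e-05,  4.28472780e-04,  2.15475056e-03, -8.89665407e-04,
        2.05702453e-03, -1.14241406e-03, -4.21135854e-04]), 'joint_torque': array([ 7.35246194e-04, -6.23264194e+01,  2.47703085e-02, -3.89883971e+01,
       -6.14519650e-02,  4.00011067e-02,  1.36633084e-04]), 'ee_pos': array([0.18266913, 0.59731517, 0.22175463]), 'eef_rot': array([ 1.47825908e-01,  9.89013145e-01, -7.02263702e-04, -8.01765102e-05]), 'ft_force': array([ 0.46861612, -0.68596645, -0.20107784]), 'torque': array([ 0.00866848, -0.03800055,  0.01817565]), 'grip_force': 0.0, 'width': 0.08690457590060505}
top {'vfov': 57.01335296962449, 'cx': 312.9198144039442, 'cy': 196.49994326244973, 'T': array([[ 0.02836984,  0.98749645, -0.15506743,  0.32948532],
       [-0.9995744 ,  0.02908018,  0.0023139 , -0.03203252],
       [ 0.00679436,  0.15493579,  0.98790118,  1.08853039],
       [ 0.        ,  0.        ,  0.        ,  1.        ]])}
side {'vfov': 50.66565472547529, 'cx': 322.7144337175974, 'cy': 195.87768303489597, 'T': array([[-0.95808952,  0.12587937, -0.25733025,  0.19715559],
       [-0.28553568, -0.34717837,  0.89327294,  0.96783549],
       [ 0.02310514,  0.92931241,  0.36857101,  0.45812509],
       [ 0.        ,  0.        ,  0.        ,  1.        ]])}
```

View pics/top0.png

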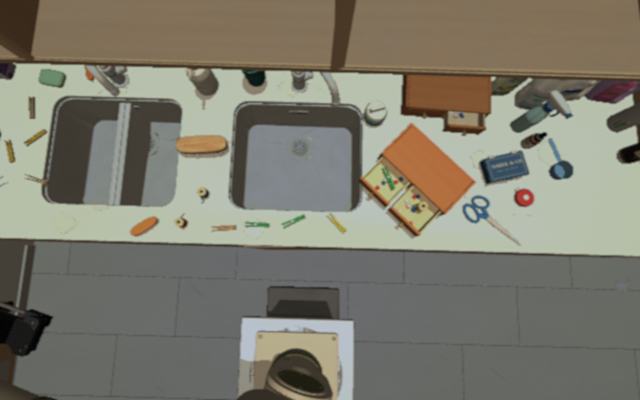

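View pics/side0.png

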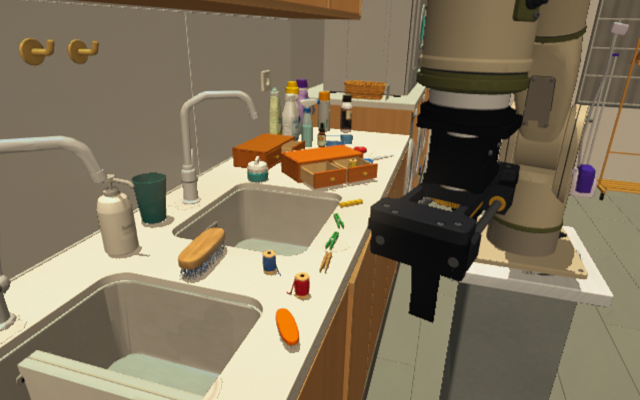

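The top view shows the reels at (202,191) and (182,222). Along the front edge from left to right lie a wooden peg (224,228), green pegs (257,224) and (293,221), and a yellow peg (336,223). The front box is at (415,180), with green in its left drawer (385,178) and a reel in the right one (412,208). The side view puts the blue reel at (269,261) and the red one at (301,284). I'll zoom in next.

```bash
cat > h.py <<'E'
import numpy as np,cv2
from scipy.spatial.transform import Rotation as R
def f_(c): return 200/np.tan(np.radians(float(c["vfov"]))/2)
def ray(c,u,v):
    T=c["T"];f=f_(c);d=np.array([(u-c["cx"])/f,-(v-c["cy"])/f,-1.]);return T[:3,3],T[:3,:3]@d
def plane(c,u,v,z):
    o,d=ray(c,u,v);return o+d*(z-o[2])/d[2]
def depth(c,u,v):
    o,d=ray(c,u,v);return o+d*float(c["z_map"][int(round(v)),int(round(u))])
def tri(a,b):  # [(c,u,v),(c,u,v)] closest point and gap
    (o1,d1),(o2,d2)=ray(*a),ray(*b);t,*_=np.linalg.lstsq(np.c_[d1,-d2],o2-o1,rcond=None)
    p,q=o1+d1*t[0],o2+d2*t[1];return (p+q)/2,np.linalg.norm(p-q)
def proj(c,p):
    q=c["T"][:3,:3].T@(np.asarray(p)-c["T"][:3,3]);f=f_(c);return np.array([c["cx"]+f*q[0]/-q[2],c["cy"]-f*q[1]/-q[2]])
def snap(n,tag):
    from bench import cams
    c=cams.camera(n);np.savez(f"pics/{tag}.npz",**c);cv2.imwrite(f"pics/{tag}.png",c["pixels"]);return c
def load(t): return dict(np.load(f"pics/{t}.npz"))
E
python3 - <<'E'
from h import *
c=load("top0");im=c["pixels"]
a=cv2.resize(im[120:240,350:480],None,fx=4.5,fy=4.5,interpolation=cv2.INTER_CUBIC)[:, :585]
b=cv2.resize(im[170:240,160:360],None,fx=3,fy=3,interpolation=cv2.INTER_CUBIC)
cv2.imwrite("pics/z1.png",cv2.resize(im[115:240,350:480],(624,600),interpolation=cv2.INTER_CUBIC));
for (u,v) in [(202,191),(182,222),(224,228),(257,224),(293,221),(336,223),(385,178),(412,208),(410,125),(473,184),(363,153),(445,215),(300,240)]:
    print((u,v),plane(c,u,v,0.0).round(3),depth(c,u,v).round(3))
print(R.from_quat([0.147825908,0.989013145,0,0]).as_matrix().round(2))
E
```

```text
(202, 191) [0.507 0.298 0.   ] [0.501 0.285 0.041]
(182, 222) [0.413 0.35  0.   ] [0.409 0.334 0.043]
(224, 228) [0.399 0.225 0.   ] [0.398 0.222 0.01 ]
(257, 224) [0.413 0.128 0.   ] [0.413 0.128 0.   ]
(293, 221) [0.425 0.022 0.   ] [0.424 0.022 0.011]
(336, 223) [ 0.423 -0.105  0.   ] [ 0.422 -0.104  0.013]
(385, 178) [ 0.563 -0.251  0.   ] [ 0.559 -0.247  0.018]
(412, 208) [ 0.474 -0.331  0.   ] [ 0.471 -0.325  0.022]
(410, 125) [ 0.733 -0.328  0.   ] [ 0.709 -0.311  0.065]
(473, 184) [ 0.553 -0.516  0.   ] [ 0.538 -0.485  0.07 ]
(363, 153) [ 0.639 -0.184  0.   ] [ 0.639 -0.184 -0.   ]
(445, 215) [ 0.456 -0.429  0.   ] [ 0.456 -0.429 -0.   ]
(300, 240) [ 0.37 -0.    0.  ] [ 0.37 -0.    0.  ]
[[-0.96  0.29  0.  ]
 [ 0.29  0.96  0.  ]
 [ 0.    0.   -1.  ]]
```

View pics/z1.png

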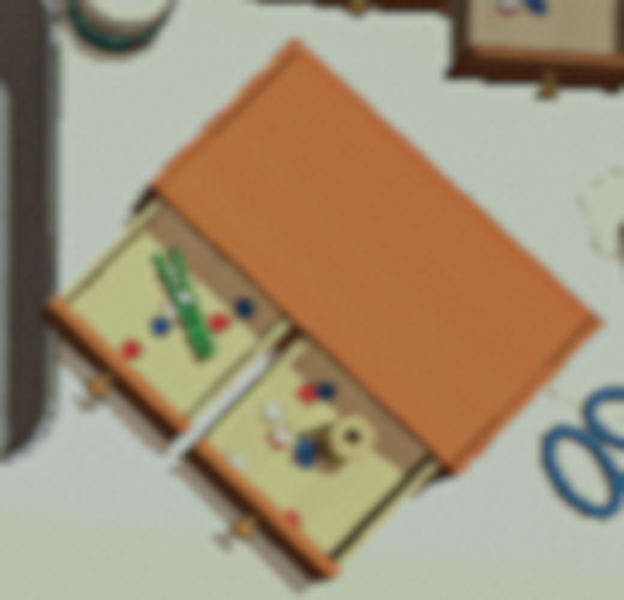

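```bash
python3 - <<'E'
from h import *
c=load("top0");s=load("side0")
Z=lambda u,v:(350+u/4.8,115+v/4.8)
FL,FR,BR,BL=[plane(c,*Z(*p),.068) for p in [(155,188),(455,470),(602,322),(297,40)]]
for n,p in zip("FL FR BR BL".split(),(FL,FR,BR,BL)): print(n,p.round(4))
print("w",np.linalg.norm(FL-FR),np.linalg.norm(BL-BR),"d",np.linalg.norm(FL-BL),np.linalg.norm(FR-BR))
y=(FL-FR)+(BL-BR);print("yaw",np.degrees(np.arctan2(-y[0],y[1])))
for nm,cam in (("top",c),("side",s)):
    im=cam["pixels"];hsv=cv2.cvtColor(im,cv2.COLOR_BGR2HSV)
    for col,lo,hi in (("green",(45,90,40),(85,255,255)),("red",(172,140,60),(179,255,255)),("blue",(105,90,30),(125,255,255)),("yel",(17,120,100),(30,255,255))):
        m=cv2.inRange(hsv,lo,hi)
        n,l,st,ce=cv2.connectedComponentsWithStats(m,connectivity=8)
        for i in range(1,n):
            if 8<=st[i,4]<600 and (120<ce[i,0]<480 and 100<ce[i,1]<245 if nm=="top" else 220<ce[i,0]<390 and 150<ce[i,1]<310):
                print(nm,col,ce[i].round(1),st[i].tolist(),depth(cam,*ce[i]).round(3))
E
```

```text
FL [ 0.618  -0.2293  0.068 ]
FR [ 0.4541 -0.4039  0.068 ]
BR [ 0.5445 -0.4931  0.068 ]
BL [ 0.7129 -0.3153  0.068 ]
w 0.23944647631433638 0.24490494649275055 d 0.12801374902003282 0.127041146937151
yaw -43.31767422281153
top green [370.1 122.3] [366, 119, 10, 6, 14] [ 0.728 -0.201  0.027]
top green [387.2 170.5] [386, 167, 4, 8, 12] [ 0.58  -0.252  0.028]
top green [383.6 170.9] [382, 168, 4, 8, 14] [ 0.579 -0.241  0.027]
top green [390.7 183.4] [387, 179, 8, 10, 43] [ 0.542 -0.262  0.025]
top green [298.6 218.1] [294, 215, 10, 7, 29] [0.433 0.006 0.01 ]
top green [262.1 224.4] [257, 223, 11, 4, 25] [0.412 0.112 0.007]
top blue [413.2 208.7] [412, 207, 3, 5, 11] [ 0.47  -0.329  0.019]
top yel [207.  142.5] [186, 137, 40, 11, 131] [0.645 0.281 0.043]
top yel [215.1 138.3] [208, 136, 14, 5, 26] [0.658 0.257 0.046]
top yel [188.6 148.7] [177, 143, 27, 10, 95] [0.623 0.331 0.049]
top yel [381.5 195.5] [377, 191, 10, 10, 10] [ 0.5   -0.229  0.056]
top yel [370.8 194.5] [369, 193, 4, 4, 11] [ 0.505 -0.202  0.038]
top yel [338.8 225.7] [333, 220, 12, 12, 48] [ 0.415 -0.113  0.007]
top yel [
[... 695 characters left out ...]
30, 178, 5, 4, 16] [ 0.503 -0.192  0.038]
side yel [350.4 202.6] [338, 199, 25, 8, 116] [ 0.423 -0.098  0.009]
side yel [359.3 260.2] [348, 231, 24, 53, 229] [ 0.357  0.078 -0.064]
side yel [221.8 238.5] [221, 237, 3, 4, 8] [0.623 0.257 0.037]
side yel [268.5 253.5] [263, 251, 12, 6, 60] [0.499 0.294 0.043]
side yel [325.9 259.9] [320, 252, 12, 19, 84] [0.4   0.229 0.012]
side yel [269.7 272.1] [264, 270, 12, 4, 23] [0.496 0.298 0.004]
side yel [301.8 276.2] [295, 273, 14, 8, 72] [0.41  0.351 0.043]
side yel [338.8 303.4] [332, 286, 16, 33, 50] [ 0.361  0.26  -0.066]
side yel [297.5 296.5] [295, 295, 6, 4, 8] [0.416 0.358 0.004]
side yel [304.9 296.9] [302, 296, 6, 3, 11] [0.403 0.355 0.004]
```

```bash
python3 -m crank '{"steps":[[[1,-1,0],[0,0,0]],[[1,-1,0],[0,0,0]],[[1,-1,0],[0,0,0]],[[1,-1,0],[0,0,0]],[[1,-1,0],[0,0,0]],[[1,-1,0],[0,0,0]],[[1,-1,0],[0,0,0]],[[1,-1,0],[0,0,0]],[[1,-1,0],[0,0,0]],[[0,0,0],[0,0,0]]]}'
python3 - <<'E'
from h import *
from bench import monitor
c=snap("wrist","w1");s=monitor.read_state();print(s["ee_pos"],s["time"]);print(c["T"].round(4),c["vfov"],c["cx"],c["cy"])
E
```

```text
time: 0.93
ee_pos: [0.4134, 0.3661, 0.2225]
eef_rot: [0.153, 0.988, -0.001, 0.001]
ft_force: [0.3, -1.2, 0.4]
width: 0.087
grip_force: 0.0
[0.41075609 0.3690867  0.22239337] 0.9833
[[ 0.3018 -0.9065 -0.2953  0.3321]
 [ 0.9534  0.2866  0.0946  0.3926]
 [-0.0011 -0.3101  0.9507  0.3827]
 [ 0.      0.      0.      1.    ]] 58.18223033318735 319.326509768837 203.5808546789845
```

View pics/w1.png

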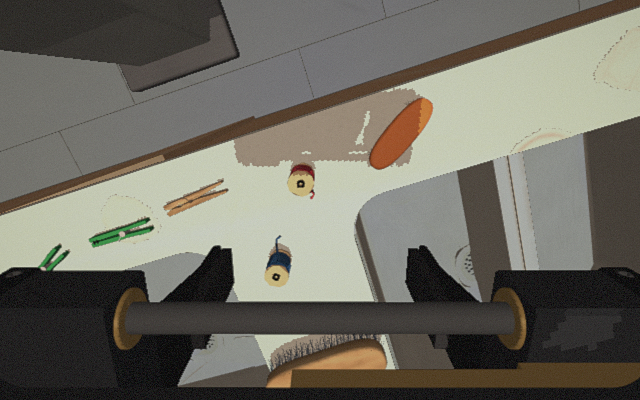

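The wrist view shows the red reel's hole at (301,184), the blue one at (277,277), the wooden peg at (197,197), and green pegs at (121,233) and (52,258). Next I'll fix the reel tops from wrist and side.

```bash
python3 - <<'E'
from h import *
w=load("w1");s=load("side0")
hsv=cv2.cvtColor(w["pixels"],cv2.COLOR_BGR2HSV)
for nm,(u,v),sp in (("red",(301,184),(301.5,277)),("blue",(277,277),(268.7,253.8))):
    P=w["pixels"][v-20:v+21,u-20:u+21].astype(int)
    m=((P[...,2]-P[...,0]>35)&(P[...,1]-P[...,0]>22)&(P[...,2]>150)).astype(np.uint8)
    n,l,st,ce=cv2.connectedComponentsWithStats(m);i=1+st[1:,4].argmax()
    (x,y),rad=cv2.minEnclosingCircle(np.argwhere(l==i)[:,::-1].astype(np.float32))
    uv=(u-20+x,v-20+y);print(nm,np.round(uv,1),st[i,4],"rad",rad)
    p=plane(w,*uv,.042);f=f_(w);dist=np.linalg.norm(p-w["T"][:3,3]);print(" plane",p.round(4),"depth",depth(w,uv[0]+6,uv[1]).round(4),"diam",2*rad*dist/f)
    print(" tri",tri((w,*uv),(s,*sp)))
E
```

```text
red [300.2 183.6] 423 rad 13.25001335144043
 plane [0.4127 0.3471 0.042 ] depth [0.415  0.3524 0.0399] diam 0.02602423267877936
 tri (array([0.41285754, 0.34655562, 0.03888185]), np.float64(0.0011054994815143898))
blue [276.  276.3] 357 rad 12.258785247802734
 plane [0.5019 0.29   0.042 ] depth [0.5043 0.2958 0.041 ] diam 0.026886820512414703
 tri (array([0.50192734, 0.28941148, 0.04005534]), np.float64(0.001623404130769211))
```

```bash
python3 -m crank '{"steps":[[[0.2,-1,0],[0,0,0]],[[0,0,-0.96],[0,0,0]],[[0,0,-0.96],[0,0,0]],[[0,0,-0.96],[0,0,0]],[[0,0,-0.96],[0,0,0]],[[0,0,-0.96],[0,0,0]],[[0,0,-0.96],[0,0,0]],[[0,0,-0.96],[0,0,0]],[[0,0,-0.96],[0,0,0]],[[0,0,-0.96],[0,0,0]]]}'
python3 -m crank '{"steps":[[[0,0,0],[0,0,0]],[[0,0,0],[0,0,0]],[[0,0,0],[0,0,0]]]}'
```

```text
time: 1.82
ee_pos: [0.4117, 0.3485, 0.0052]
eef_rot: [0.147, 0.989, 0.0, -0.0]
ft_force: [-0.1, 0.6, 0.2]
width: 0.087
grip_force: 0.0
time: 2.07
ee_pos: [0.4129, 0.3486, 0.0077]
eef_rot: [0.148, 0.989, 0.0, 0.0]
ft_force: [-0.1, -0.3, 0.2]
width: 0.0875
grip_force: 0.0
```

```bash
python3 -m crank '{"steps":[[[0,0,0],[0,0,0]],[[0,0,0],[0,0,0]],[[0,0,0],[0,0,0]],[[0,0,0],[0,0,0]],[[0,0,0],[0,0,0]],[[0,0,0],[0,0,0]],[[0,0,0],[0,0,0]],[[0,0,0],[0,0,0]],[[0,0,0],[0,0,0]]]}' 0 12
python3 -m crank '{"steps":[[[0,0,0.5],[0,0,0]],[[0,0,1],[0,0,0]],[[0,0,1],[0,0,0]],[[0,0,1],[0,0,0]],[[0,0,0.5],[0,0,0]],[[0,0,0],[0,0,0]]]}'
```

```text
time: 2.82
ee_pos: [0.4128, 0.3477, 0.0065]
eef_rot: [0.148, 0.989, 0.0, -0.0]
ft_force: [0.1, -0.5, -0.6]
width: 0.0346
grip_force: 0.0
time: 3.32
ee_pos: [0.4141, 0.349, 0.1097]
eef_rot: [0.148, 0.989, 0.002, 0.001]
ft_force: [0.1, 0.6, 0.2]
width: 0.0238
grip_force: 12.0
```

```bash
python3 - <<'E'
from h import *
c=snap("wrist","w2");d=snap("side","s2")
a=c["pixels"][100:400,160:480];b=cv2.resize(d["pixels"][170:330,200:420],None,fx=1.9,fy=1.9)[:300]
cv2.imwrite("pics/z2.png",np.hstack([a,b]))
E
```

```text
(no output)
```

View pics/z2.png

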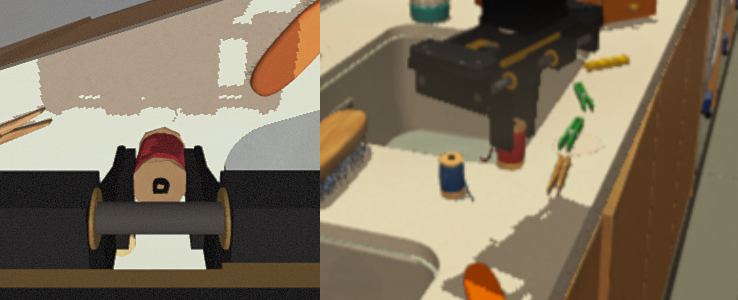

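The red reel is held upright, with its top at about (320,283) in the wrist view. In the side view its lower disc hangs below the fingertips. I'll measure its offset in the grip.

```bash
python3 - <<'E'
from h import *
from bench import monitor
w=load("w2");s=load("side0");s=load("s2");st=monitor.read_state();e=st["ee_pos"];Rm=R.from_quat(st["eef_rot"]).as_matrix();print(e,st["width"],st["grip_force"])
for uv in [(308,283),(333,283),(320,275),(320,295),(320,262),(320,248),(320,238)]:
    p=depth(w,*uv);print(uv,p.round(4),"tool",(Rm.T@(p-e)).round(4),w["pixels"][uv[1],uv[0]])
for uv in [(300,244),(300,250),(300,254),(300,256),(300,258),(300,261)]:
    p=depth(s,*uv);print("side",uv,p.round(4),"tool",(Rm.T@(p-e)).round(4),s["pixels"][uv[1],uv[0]])
E
```

```text
[0.41277327 0.34769648 0.10644089] 0.023672376730115564 12.00001342647738
(308, 283) [0.4123 0.3446 0.1255] tool [-0.0005 -0.003  -0.0191] [ 94 133 173]
(333, 283) [0.4158 0.3555 0.1254] tool [-0.0006  0.0083 -0.0189] [ 91 127 168]
(320, 275) [0.4097 0.3511 0.1261] tool [ 0.0039  0.0024 -0.0196] [ 93 134 169]
(320, 295) [0.42   0.348  0.1253] tool [-0.0069  0.0024 -0.0189] [ 95 137 175]
(320, 262) [0.4038 0.3529 0.1255] tool [ 0.0101  0.0024 -0.019 ] [ 88 128 164]
(320, 248) [0.4029 0.3533 0.1129] tool [ 0.011   0.0025 -0.0064] [35 28 91]
(320, 238) [0.4031 0.3534 0.1006] tool [0.0109 0.0026 0.0058] [47 43 96]
side (300, 244) [0.4073 0.3695 0.1186] tool [ 0.0116  0.0192 -0.0122] [35 46 50]
side (300, 250) [0.4098 0.3625 0.103 ] tool [0.0072 0.0132 0.0034] [33 41 91]
side (300, 254) [0.4104 0.3606 0.0941] tool [0.0061 0.0117 0.0123] [ 30  35 114]
side (300, 256) [0.4118 0.3565 0.0877] tool [0.0035 0.0081 0.0188] [ 52  94 148]
side (300, 258) [0.4106 0.3601 0.0859] tool [0.0057 0.0112 0.0206] [ 57 108 146]
side (300, 261) [ 4.557e-01  2.314e-01 -2.000e-04] tool [-0.075  -0.0987  0.1066] [177 212 223]
```

```bash
python3 -m crank '{"steps":[[[0.08,-0.5,0.12],[0,0,-0.83]],[[0.08,-1,0.12],[0,0,-0.83]],[[0.08,-1,0.12],[0,0,-0.83]],[[0.08,-1,0.12],[0,0,-0.83]],[[0.08,-1,0.12],[0,0,-0.83]],[[0.08,-1,0.12],[0,0,-0.83]],[[0.08,-1,0.12],[0,0,-0.83]],[[0.08,-1,0.12],[0,0,-0.83]],[[0.08,-1,0.12],[0,0,-0.83]],[[0.08,-1,0.12],[0,0,-0.83]]]}'
python3 -m crank '{"steps":[[[0.08,-1,0.12],[0,0,-0.83]],[[0.08,-1,0.12],[0,0,-0.83]],[[0.08,-1,0.12],[0,0,-0.83]],[[0.08,-1,0.12],[0,0,-0.83]],[[0.08,-1,0.12],[0,0,-0.83]],[[0.08,-1,0.12],[0,0,-0.83]],[[0.08,-1,0.12],[0,0,-0.83]],[[0.08,-1,0.12],[0,0,-0.83]],[[0.08,-1,0.12],[0,0,-0.83]],[[0.08,-1,0.12],[0,0,-0.83]]]}'
python3 -m crank '{"steps":[[[0.08,-1,0.12],[0,0,-0.83]],[[0.08,-1,0.12],[0,0,-0.83]],[[0.08,-1,0.12],[0,0,-0.83]],[[0.08,-1,0.12],[0,0,-0.83]],[[0.08,-1,0.12],[0,0,-0.83]],[[0.08,-1,0.12],[0,0,-0.83]],[[0.08,-1,0.12],[0,0,-0.83]],[[0.08,-0.5,0.12],[0,0,-0.83]],[[0,0,0],[0,0,0]],[[0,0,0],[0,0,0]]]}'
python3 - <<'E'
from h import *
from bench import monitor
c=snap("wrist","w3");s=monitor.read_state();print(s["ee_pos"],s["time"],s["joint_positions"].round(2));print(c["T"].round(3))
E
```

```text
time: 4.25
ee_pos: [0.4319, 0.1087, 0.1353]
eef_rot: [0.49, 0.872, -0.001, -0.001]
ft_force: [0.7, -0.5, -0.5]
width: 0.0236
grip_force: 12.0
time: 5.08
ee_pos: [0.452, -0.141, 0.1655]
eef_rot: [0.767, 0.641, -0.001, -0.0]
ft_force: [1.1, 0.2, -0.3]
width: 0.0238
grip_force: 12.0
time: 5.92
ee_pos: [0.468, -0.3274, 0.1892]
eef_rot: [0.918, 0.397, -0.001, -0.0]
ft_force: [0.7, 0.7, -0.1]
width: 0.0238
grip_force: 12.0
[ 0.46835526 -0.32648843  0.18928968] 5.9667 [-0.16  0.3   0.83  1.69 -0.23  1.26 -0.03]
[[ 0.729  0.651  0.211  0.526]
 [-0.684  0.694  0.223 -0.265]
 [-0.001 -0.307  0.952  0.349]
 [ 0.     0.     0.     1.   ]]
```

View pics/w3.png

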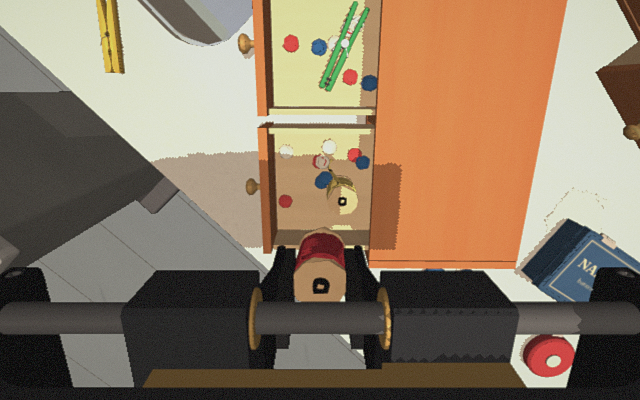

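The wrist view shows the left drawer at the top, with the green peg at (343,45) and its knob at (245,43). Below it is the right drawer, with the yellow reel's hole at (342,201), side walls at y≈127 and y≈240, and its knob at (252,187). The front edge of the box's top runs from (377,20) to (371,255).

```bash
python3 - <<'E'
from h import *
w=load("w3")
A=plane(w,377,20,.068);B=plane(w,371,255,.068);C=plane(w,370,263,.068);D=plane(w,516,268,.068)
y=A-B;yaw=np.arctan2(-y[0],y[1]);print("yaw front edge",np.degrees(yaw),"side",np.degrees(np.arctan2(*(D-C)[1::-1])))
ex=np.array([np.cos(yaw),np.sin(yaw),0]);ey=np.array([-ex[1],ex[0],0])
O=C+ex*.057+ey*.125; O[2]=0;print("box origin",O.round(4)," from depth",depth(w,385,250).round(4))
loc=lambda p:np.array([(p-O)@ex,(p-O)@ey,p[2]]).round(4)
for n,u,v,z in [("R panel outer top L",258,127,.059),("R panel inner top L",270,130,.059),("R panel outer bot",263,252,.059),("R panel inner low",275,240,.059),
  ("R side wall L inner",310,132,.052),("R side wall R inner",310,231,.052),("R knob",252,187,.034),("L knob",245,43,.034),("L panel outer low",258,115,.059),("L panel inner",269,100,.059),
  ("yreel top",344,200,.057),("peg end",355,5,.025),("peg end2",328,88,.025),("floor L edge",290,134,.015)]:
    print(n,loc(plane(w,u,v,z)),"depth",loc(depth(w,u,v)))
E
```

```text
yaw front edge -41.99252754184277 side -45.342132744518864
box origin [ 0.5849 -0.346   0.    ]  from depth [ 0.4761 -0.401   0.0662]
R panel outer top L [-0.1473 -0.0078  0.059 ] depth [-0.1481 -0.0083  0.0541]
R panel inner top L [-0.1379 -0.0104  0.059 ] depth [-0.1393 -0.0115  0.049 ]
R panel outer bot [-0.1509 -0.1169  0.059 ] depth [-0.1514 -0.1182  0.0563]
R panel inner low [-0.1396 -0.1055  0.059 ] depth [-0.1424 -0.114   0.0395]
R side wall L inner [-0.1063 -0.0134  0.052 ] depth [-0.1064 -0.0137  0.0496]
R side wall R inner [-0.1089 -0.1005  0.052 ] depth [-0.1047 -0.0547  0.1641]
R knob [-0.161  -0.0637  0.034 ] depth [-0.1602 -0.0626  0.038 ]
L knob [-0.1572  0.0564  0.034 ] depth [-0.1562  0.0558  0.0394]
L panel outer low [-0.1466  0.0014  0.059 ] depth [-0.1471  0.0013  0.0563]
L panel inner [-0.1373  0.0126  0.059 ] depth [-0.1401  0.012   0.0383]
yreel top [-0.0789 -0.0706  0.057 ] depth [-0.0788 -0.0712  0.0551]
peg end [-0.068   0.0836  0.025 ] depth [-0.068   0.0836  0.0249]
peg end2 [-0.0906  0.0204  0.025 ] depth [-0.0906  0.0204  0.0261]
floor L edge [-0.1259 -0.0191  0.015 ] depth [-0.126  -0.0193  0.0137]
```

```bash
cat > box.py <<'E'
from h import *
def box(tag="w3"):
    w=load(tag);im=w["pixels"];hsv=cv2.cvtColor(im,cv2.COLOR_BGR2HSV)
    m=cv2.inRange(hsv,(5,130,120),(16,255,255));m[:, :340]=0
    n,l,st,ce=cv2.connectedComponentsWithStats(m);k=(l==1+st[1:,4].argmax())
    F=np.array([plane(w,np.argmax(k[v])-.5,v,.068)[:2] for v in range(10,245,3)])
    S=np.array([plane(w,u,399-np.argmax(k[::-1,u])+.5,.068)[:2] for u in range(395,500,3)])
    B=np.array([plane(w,639-np.argmax(k[v,::-1])+.5,v,.068)[:2] for v in range(10,245,3)])
    out=[]
    for P in (F,S,B):
        vx,vy,x0,y0=cv2.fitLine(P.astype(np.float32),cv2.DIST_HUBER,0,.001,.001).ravel();out.append((np.degrees(np.arctan2(vy,vx)),(x0,y0),np.abs((P-[x0,y0])@[-vy,vx]).mean()*1e3))
    return out
if __name__=="__main__":
    for o in box(): print(o)
E
python3 box.py
```

```text
(np.float32(46.700165), (np.float32(0.5356729), np.float32(-0.31753337)), np.float64(0.21976478180424058))
(np.float32(-43.210762), (np.float32(0.5122135), np.float32(-0.45682016)), np.float64(0.3124015807093696))
(np.float32(46.433094), (np.float32(0.6291574), np.float32(-0.4052847)), np.float64(0.19846044638851962))
```

```bash
cat >> box.py <<'E'
yaw=np.radians(-43.35);ex=np.array([np.cos(yaw),np.sin(yaw),0]);ey=np.array([-ex[1],ex[0],0])
_F=np.array([.53567,-.31753,0]);_S=np.array([.51221,-.45682,0])
O=ex*(_F@ex+.057)+ey*(_S@ey+.125)
loc=lambda p:np.array([(p-O)@ex,(p-O)@ey,p[2]])
wor=lambda x,y,z=0:O+ex*x+ey*y+np.array([0,0,z])
E
python3 - <<'E'
from box import *
w=load("w3");print(O)
for n,u,v,z in [("R panel outer top L",258,127,.059),("R panel inner top L",270,130,.059),("R panel outer bot",263,252,.059),
  ("R side wall L inner",310,132,.052),("R knob",252,187,.034),("L knob",245,43,.034),("L panel outer low",258,115,.059),("L panel inner",269,100,.059),
  ("yreel top",344,200,.057),("peg end",355,5,.025),("peg end2",328,88,.025),("backL",377,112,.052),("backR front of side wall",372,127,.052)]:
    print(n,loc(plane(w,u,v,z)).round(4))
# two-view height: yellow reel top & knobs from top camera + wrist
t=load("top0")
for n,a,b in [("Rknob",(252,187),(400.5,224)),("Lknob",(245,43),(370.8,194.5))]:
    p,g=tri((w,*a),(t,*b));print(n,p.round(4),loc(p).round(4),g)
E
```

```text
[ 0.58234128 -0.35112568  0.        ]
R panel outer top L [-0.1487 -0.0058  0.059 ]
R panel inner top L [-0.1393 -0.0081  0.059 ]
R panel outer bot [-0.1497 -0.1149  0.059 ]
R side wall L inner [-0.1076 -0.0104  0.052 ]
R knob [-0.1611 -0.062   0.034 ]
L knob [-0.1601  0.0582  0.034 ]
L panel outer low [-0.1483  0.0035  0.059 ]
L panel inner [-0.1392  0.0148  0.059 ]
yreel top [-0.0788 -0.067   0.057 ]
peg end [-0.0716  0.0875  0.025 ]
peg end2 [-0.0927  0.0238  0.025 ]
backL [-0.0537  0.0056  0.052 ]
backR front of side wall [-0.0572 -0.0063  0.052 ]
Rknob [ 0.4228 -0.2865  0.0359] [-0.1604 -0.0625  0.0359] 0.002167487857277174
Lknob [ 0.5055 -0.2008  0.0407] [-0.1591  0.0566  0.0407] 0.0018286625725773423
```

```bash
python3 - <<'E'
from box import *
from bench import monitor
w=load("w3");s=monitor.read_state();e=s["ee_pos"];Rm=R.from_quat(s["eef_rot"]).as_matrix();print(e,np.degrees(np.arctan2(Rm[1,1],Rm[0,1])))
for uv in [(300,287),(342,287),(320,272)]: print((Rm.T@(depth(w,*uv)-e)).round(4))
t=wor(-.0965,-.031,.041);print(t,(t-e)/.025)
E
```

```text
[ 0.46835526 -0.32648843  0.18928968] -43.08956364029617
[-0.0029 -0.0089 -0.0143]
[-0.0026  0.0104 -0.015 ]
[ 0.0047  0.0003 -0.0141]
[ 0.49088894 -0.30742534  0.041     ] [ 0.90134695  0.7625238  -5.9315873 ]
```

```bash
python3 -m crank '{"steps":[[[0.45,0.38,0],[0,0,0]],[[0.45,0.38,0],[0,0,0]],[[0,0,-0.8],[0,0,0]],[[0,0,-0.8],[0,0,0]],[[0,0,-0.8],[0,0,0]],[[0,0,-0.8],[0,0,0]],[[0,0,-0.8],[0,0,0]],[[0,0,-0.8],[0,0,0]],[[0,0,-0.8],[0,0,0]],[[0,0,0],[0,0,0]]]}'
python3 -m crank '{"steps":[[[0,0,0],[0,0,0]],[[0,0,-0.1],[0,0,0]],[[0,0,0],[0,0,0]],[[0,0,0],[0,0,0]]]}'
```

```text
time: 6.8
ee_pos: [0.4908, -0.3046, 0.0468]
eef_rot: [0.917, 0.399, -0.002, -0.002]
ft_force: [0.1, 0.4, -0.8]
width: 0.0235
grip_force: 12.0
time: 7.13
ee_pos: [0.4921, -0.3083, 0.0491]
eef_rot: [0.918, 0.397, 0.001, 0.0]
ft_force: [-0.1, -0.8, -0.5]
width: 0.0235
grip_force: 12.0
```

```bash
for i in 1; do python3 -m crank '{"steps":[[[0,0,-0.12],[0,0,0]],[[0,0,0],[0,0,0]],[[0,0,0],[0,0,0]]]}'; done
python3 - <<'E'
from box import *
from bench import monitor
for _ in range(3):
    s=monitor.read_state();print(s["ee_pos"],s["ft_force"])
w=snap("wrist","w4");cv2.imwrite("pics/z4.png",w["pixels"][60:380,120:520])
e=s["ee_pos"];Rm=R.from_quat(s["eef_rot"]).as_matrix()
for uv in [(300,287),(342,287),(320,272)]: print((Rm.T@(depth(w,*uv)-e)).round(4))
E
```

```text
time: 7.38
ee_pos: [0.4912, -0.3082, 0.0451]
eef_rot: [0.918, 0.397, 0.0, -0.0]
ft_force: [-0.4, -0.4, -0.7]
width: 0.0235
grip_force: 12.0
[ 0.4912489  -0.30824853  0.04511856] [-0.4185394  -0.38999215 -0.68058049]
[ 0.4912489  -0.30824853  0.04511856] [-0.4185394  -0.38999215 -0.68058049]
[ 0.4912489  -0.30824853  0.04511856] [-0.4185394  -0.38999215 -0.68058049]
[-0.0016 -0.0092 -0.0152]
[-0.0014  0.01   -0.0156]
[ 0.0063 -0.     -0.0157]
```

View pics/z4.png

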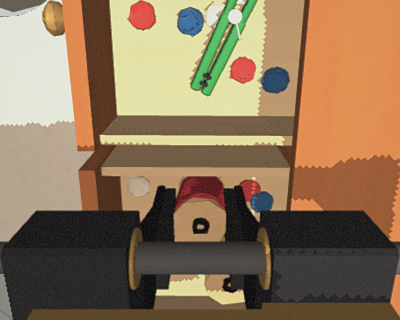

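The red reel is in the right drawer at (200,225) in the crop. Both fingers are clear of the drawer front and the box edge, and the yellow reel sits lower at (228,285). I'll lower it and release.

```bash
python3 -m crank '{"steps":[[[0,0,-0.12],[0,0,0]],[[0,0,0],[0,0,0]],[[0,0,0],[0,0,0]]]}'
python3 -m crank '{"steps":[[[0,0,0],[0,0,0]],[[0,0,0],[0,0,0]],[[0,0,0],[0,0,0]],[[0,0,0],[0,0,0]],[[0,0,0.3],[0,0,0]],[[0,0,0.6],[0,0,0]],[[0,0,1],[0,0,0]],[[0,0,1],[0,0,0]],[[0,0,1],[0,0,0]],[[0,0,1],[0,0,0]]]}' 33
```

```text
time: 7.68
ee_pos: [0.4911, -0.3082, 0.0418]
eef_rot: [0.918, 0.397, -0.0, -0.0]
ft_force: [0.0, 0.3, -0.4]
width: 0.0237
grip_force: 12.0
time: 8.52
ee_pos: [0.491, -0.3084, 0.1664]
eef_rot: [0.918, 0.397, 0.0, 0.0]
ft_force: [0.5, -0.2, 0.4]
width: 0.0329
grip_force: 0.0
```

```bash
python3 -m crank '{"steps":[[[0.02,0.5,0],[0,0,0.75]],[[0.02,1,0],[0,0,0.75]],[[0.02,1,0],[0,0,0.75]],[[0.02,1,0],[0,0,0.75]],[[0.02,1,0],[0,0,0.75]],[[0.02,1,0],[0,0,0.75]],[[0.02,1,0],[0,0,0.75]],[[0.02,1,0],[0,0,0.75]],[[0.02,1,0],[0,0,0.75]],[[0.02,1,0],[0,0,0.75]]]}' 60
python3 -m crank '{"steps":[[[0.02,1,0],[0,0,0.75]],[[0.02,1,0],[0,0,0.75]],[[0.02,1,0],[0,0,0.75]],[[0.02,1,0],[0,0,0.75]],[[0.02,1,0],[0,0,0.75]],[[0.02,1,0],[0,0,0.75]],[[0.02,1,0],[0,0,0.75]],[[0.02,1,0],[0,0,0.75]],[[0.02,1,0],[0,0,0.75]],[[0.02,1,0],[0,0,0.75]]]}'
python3 -m crank '{"steps":[[[0.02,1,0],[0,0,0.75]],[[0.02,1,0],[0,0,0.75]],[[0.02,1,0],[0,0,0.75]],[[0,0.4,0],[0,0,0.75]],[[0,0,0],[0,0,0]],[[0,0,0],[0,0,0]],[[0,0,0],[0,0,0]]]}'
python3 - <<'E'
from h import *
from bench import monitor
w=snap("wrist","w5");P=w["pixels"].astype(int);h=cv2.cvtColor(w["pixels"],cv2.COLOR_BGR2HSV)
m=cv2.inRange(h,(105,90,30),(125,255,255));n,l,st,ce=cv2.connectedComponentsWithStats(m)
for i in range(1,n):
    if st[i,4]>60: print("blue",ce[i].round(1),st[i],depth(w,*ce[i]).round(3))
t=np.array([.502,.2895,.042]);print("expect",proj(w,t));s=monitor.read_state();e=s["ee_pos"];Rm=R.from_quat(s["eef_rot"]).as_matrix();print(e,np.degrees(np.arctan2(Rm[1,1],Rm[0,1])),s["joint_positions"].round(2),(np.array([.502,.2895,.02])-e)/.025)
u,v=proj(w,t).astype(int);C=P[v-22:v+23,u-22:u+23];mm=((C[...,2]-C[...,0]>35)&(C[...,1]-C[...,0]>22)&(C[...,2]>120)).astype(np.uint8)
n,l,st,ce=cv2.connectedComponentsWithStats(mm);i=1+st[1:,4].argmax();print(st[i]);print("disc",plane(w,ce[i][0]+u-22,ce[i][1]+v-22,.042))
E
```

```text
time: 9.35
ee_pos: [0.4962, -0.0698, 0.1653]
eef_rot: [0.74, 0.672, 0.0, 0.0]
ft_force: [0.3, 0.5, -0.1]
width: 0.0597
grip_force: 0.0
time: 10.18
ee_pos: [0.5012, 0.1817, 0.1646]
eef_rot: [0.484, 0.875, 0.0, -0.0]
ft_force: [0.2, -0.4, -0.2]
width: 0.0601
grip_force: 0.0
time: 10.77
ee_pos: [0.5031, 0.2633, 0.1644]
eef_rot: [0.369, 0.929, -0.0, 0.0]
ft_force: [0.2, -0.4, -0.8]
width: 0.0599
grip_force: 0.0
blue [336.7 156. ] [327 147  26  18  93] [0.49  0.296 0.032]
expect [341.4581692  174.33721837]
[0.50311496 0.26303209 0.16452291] 46.63808379909241 [-0.81  0.25  0.29  1.71 -0.07  1.2   0.31] [-0.04459831  1.05871649 -5.78091637]
[  7   7  33  31 696]
disc [0.5018526  0.28995598 0.042     ]
```

```bash
python3 -m crank '{"steps":[[[0,0.53,0],[0,0,0]],[[0,0.53,0],[0,0,0]],[[0,0,-0.8],[0,0,0]],[[0,0,-0.8],[0,0,0]],[[0,0,-0.8],[0,0,0]],[[0,0,-0.8],[0,0,0]],[[0,0,-0.8],[0,0,0]],[[0,0,-0.8],[0,0,0]],[[0,0,-0.8],[0,0,0]],[[0,0,-0.15],[0,0,0]]]}'
python3 -m crank '{"steps":[[[0,0,0],[0,0,0]],[[0,0,0],[0,0,0]],[[0,0,0],[0,0,0]],[[0,0,0],[0,0,0]],[[0,0,0],[0,0,0]],[[0,0,0],[0,0,0]],[[0,0,0],[0,0,0]],[[0,0,0],[0,0,0]],[[0,0,0],[0,0,0]]]}' 0 20
python3 -m crank '{"steps":[[[0,0,0],[0,0,0]],[[0,0,0],[0,0,0]]]}'
```

```text
time: 11.65
ee_pos: [0.5007, 0.291, 0.0176]
eef_rot: [0.368, 0.93, -0.002, -0.001]
ft_force: [-0.9, -0.5, -0.3]
width: 0.0599
grip_force: 0.0
time: 12.4
ee_pos: [0.503, 0.2908, 0.0213]
eef_rot: [0.368, 0.93, 0.0, 0.0]
ft_force: [-0.8, -0.7, 5.5]
width: 0.0228
grip_force: 20.3
time: 12.57
ee_pos: [0.503, 0.2908, 0.0212]
eef_rot: [0.368, 0.93, 0.0, 0.0]
ft_force: [-1.6, -0.8, 5.8]
width: 0.023
grip_force: 20.3
```

```bash
python3 -m crank '{"steps":[[[0,0,0],[0,0,0]],[[0,0,0],[0,0,0]],[[0,0,0],[0,0,0]],[[0,0,-0.25],[0,0,0]],[[0,0,-0.25],[0,0,0]],[[0,0,0],[0,0,0]],[[0,0,0],[0,0,0]]]}' 40
python3 -m crank '{"steps":[[[0,0,0],[0,0,0]],[[0,0,0],[0,0,0]],[[0,0,0],[0,0,0]],[[0,0,0],[0,0,0]],[[0,0,0],[0,0,0]],[[0,0,0],[0,0,0]],[[0,0,0],[0,0,0]]]}' 0 20
python3 -m crank '{"steps":[[[0,0,0.3],[0,0,0]],[[0,0,0.7],[0,0,0]],[[0,0,1],[0,0,0]],[[0,0,1],[0,0,0]],[[0,0,0.7],[0,0,0]],[[0,0,0.3],[0,0,0]],[[0,0,0],[0,0,0]],[[0,0,0],[0,0,0]]]}'
python3 - <<'E'
from h import *
from bench import monitor
w=snap("wrist","w6");d=snap("side","s6")
a=w["pixels"][100:400,160:480];b=cv2.resize(d["pixels"][150:310,180:380],None,fx=1.875,fy=1.875)
cv2.imwrite("pics/z6.png",np.hstack([a,b]))
s=monitor.read_state();e=s["ee_pos"];Rm=R.from_quat(s["eef_rot"]).as_matrix()
for uv in [(305,283),(336,283),(320,272),(320,295)]: print((Rm.T@(depth(w,*uv)-e)).round(4))
E
```

```text
time: 13.15
ee_pos: [0.5022, 0.2904, 0.0074]
eef_rot: [0.368, 0.93, -0.001, -0.0]
ft_force: [0.3, -0.4, -0.4]
width: 0.0399
grip_force: 0.0
time: 13.73
ee_pos: [0.5028, 0.2907, 0.0084]
eef_rot: [0.368, 0.93, 0.0, 0.0]
ft_force: [-0.3, 0.3, 0.3]
width: 0.0217
grip_force: 19.9
time: 14.4
ee_pos: [0.5026, 0.2906, 0.1079]
eef_rot: [0.368, 0.93, 0.0, -0.0]
ft_force: [-0.1, 0.3, -0.4]
width: 0.0218
grip_force: 19.8
[ 0.01   -0.0048 -0.033 ]
[ 0.0091  0.0078 -0.0315]
[ 0.0115  0.0013 -0.0267]
[ 0.0041  0.0013 -0.0325]
```

View pics/z6.png

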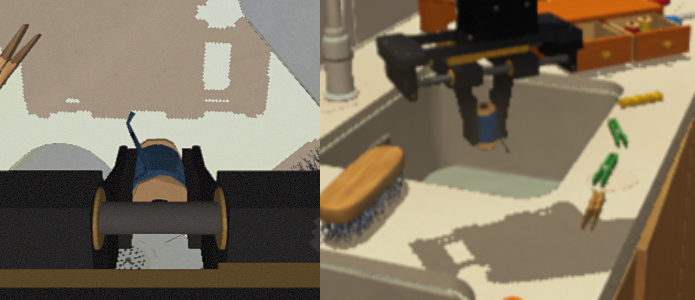

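```bash
python3 -m crank '{"steps":[[[0,-0.4,0.2],[0,0,0]],[[0,-0.8,0.2],[0,0,0]],[[0,-1,0.2],[0,0,0]],[[0,-1,0.2],[0,0,0]],[[0,-1,0.2],[0,0,0]],[[0,-1,0.2],[0,0,0]],[[0,-1,0.2],[0,0,0]],[[0,-1,0.2],[0,0,0]],[[0,-1,0.2],[0,0,0]],[[0,-1,0.2],[0,0,0]]]}'
python3 -m crank '{"steps":[[[0,-1,0.1],[0,0,0]],[[0,-1,0.1],[0,0,0]],[[0,-1,0.1],[0,0,0]],[[0,-1,0.1],[0,0,0]],[[0,-1,0.1],[0,0,0]],[[0,-1,0.1],[0,0,0]],[[0,-1,0.1],[0,0,0]],[[0,-1,0.1],[0,0,0]],[[0,-1,0.1],[0,0,0]],[[0,-1,0.1],[0,0,0]]]}'
python3 -m crank '{"steps":[[[0,-1,0.1],[0,0,0]],[[0,-1,0.1],[0,0,0]],[[0,-1,0],[0,0,0]],[[0,-1,0],[0,0,0]],[[0,-1,0],[0,0,0]],[[0,-1,0],[0,0,0]],[[0,-0.8,0],[0,0,0]],[[0,-0.4,0],[0,0,0]],[[0,0,0],[0,0,0]],[[0,0,0],[0,0,0]]]}'
python3 - <<'E'
from box import *
from bench import monitor
w=snap("wrist","w7");s=monitor.read_state();e=s["ee_pos"];print(e,s["joint_positions"].round(2))
t=wor(-.123,-.074,.027);print("rows",((t-e)/.025).round(2))
for n,p in dict(red=wor(-.0955,-.031,.057),yel=wor(-.079,-.067,.057),blue=wor(-.123,-.074,.057)).items(): print(n,proj(w,p).round(0))
E
```

```text
time: 15.33
ee_pos: [0.502, 0.0586, 0.1581]
eef_rot: [0.368, 0.93, -0.0, -0.0]
ft_force: [1.4, 0.3, -0.5]
width: 0.0219
grip_force: 19.8
time: 16.17
ee_pos: [0.5017, -0.191, 0.183]
eef_rot: [0.368, 0.93, -0.0, -0.001]
ft_force: [0.7, 0.3, -1.3]
width: 0.0213
grip_force: 19.8
time: 17.0
ee_pos: [0.5023, -0.3691, 0.1879]
eef_rot: [0.369, 0.93, 0.0, -0.001]
ft_force: [-0.1, 0.1, -0.1]
width: 0.022
grip_force: 19.8
[ 0.50284185 -0.36814786  0.18798659] [ 0.03  0.4   0.69  1.54 -0.27  1.29  1.58]
rows [-2.43  1.91 -6.44]
red [365. 135.]
yel [320. 155.]
blue [311.  99.]
```

View pics/w7.png

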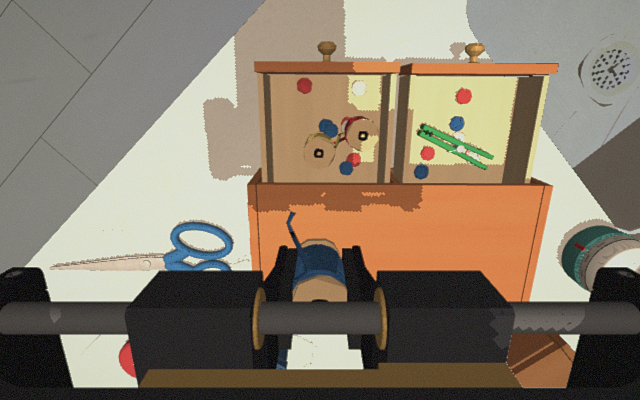

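The red reel stands upright at (363,135) beside the yellow one at (319,154), both matching prediction. The spot for the blue reel, (311,99), is free.

```bash
python3 -m crank '{"steps":[[[-0.81,0.64,0],[0,0,0]],[[-0.81,0.64,0],[0,0,0]],[[-0.81,0.63,0],[0,0,0]],[[0,0,-0.9],[0,0,0]],[[0,0,-0.9],[0,0,0]],[[0,0,-0.9],[0,0,0]],[[0,0,-0.9],[0,0,0]],[[0,0,0],[0,0,0]],[[0,0,0],[0,0,0]]]}'
python3 - <<'E'
from box import *
from bench import monitor
s=monitor.read_state();e=s["ee_pos"];print(e,loc(e),((wor(-.123,-.074,.027)-e)/.025).round(2))
E
python3 -m crank '{"steps":[[[0,0,-0.9],[0,0,0]],[[0,0,-0.9],[0,0,0]],[[0,0,-0.6],[0,0,0]],[[0,0,-0.3],[0,0,0]],[[0,0,0],[0,0,0]],[[0,0,0],[0,0,0]]]}'
```

```text
time: 17.8
ee_pos: [0.4419, -0.3201, 0.0981]
eef_rot: [0.367, 0.93, 0.0, -0.001]
ft_force: [0.7, -1.3, 0.4]
width: 0.0216
grip_force: 19.8
[ 0.44186438 -0.32009255  0.09812058] [-0.12345394 -0.07386433  0.09812058] [ 0.01 -0.02 -2.84]
time: 18.3
ee_pos: [0.4428, -0.3218, 0.0321]
eef_rot: [0.368, 0.93, 0.0, 0.001]
ft_force: [0.6, 0.5, 0.4]
width: 0.0215
grip_force: 19.8
```

```bash
python3 -m crank '{"steps":[[[0,0,-0.1],[0,0,0]],[[0,0,-0.06],[0,0,0]],[[0,0,0],[0,0,0]],[[0,0,0],[0,0,0]]]}'
python3 -m crank '{"steps":[[[0,0,0],[0,0,0]],[[0,0,0],[0,0,0]],[[0,0,0],[0,0,0]],[[0,0,0],[0,0,0]],[[0,0,0.3],[0,0,0]],[[0,0,0.5],[0,0,0]],[[0,0,0.9],[0,0,0]],[[0,0,1],[0,0,0]],[[0,0,1],[0,0,0]],[[0,0,1],[0,0,0]]]}' 31
python3 -m crank '{"steps":[[[0.8,-0.6,1],[0,0,0]],[[0.8,-0.6,1],[0,0,0]],[[0,0,0],[0,0,0]],[[0,0,0],[0,0,0]]]}'
python3 - <<'E'
from box import *
w=snap("wrist","w8");cv2.imwrite("pics/z8.png",w["pixels"][:260,150:600])
for n,p in dict(red=wor(-.0955,-.031,.057),yel=wor(-.079,-.067,.057),blue=wor(-.123,-.074,.057)).items(): print(n,proj(w,p).round(0)-[150,0])
E
```

```text
time: 18.63
ee_pos: [0.4422, -0.3217, 0.0272]
eef_rot: [0.368, 0.93, 0.0, 0.0]
ft_force: [0.2, -0.5, -0.1]
width: 0.0219
grip_force: 19.8
time: 19.47
ee_pos: [0.4418, -0.3219, 0.1468]
eef_rot: [0.368, 0.93, -0.0, 0.0]
ft_force: [0.6, 0.4, 0.1]
width: 0.0307
grip_force: 0.0
time: 19.8
ee_pos: [0.4829, -0.3527, 0.1965]
eef_rot: [0.368, 0.93, -0.001, 0.001]
ft_force: [-0.4, -0.0, -0.1]
width: 0.0308
grip_force: 0.0
red [214. 163.]
yel [171. 182.]
blue [163. 130.]
```

View pics/z8.png

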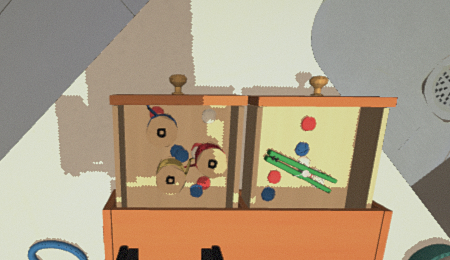

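The blue reel stands at (161,131), red at (210,157) and yellow at (170,180), all upright in the right drawer. Next I'll measure the pegs.

```bash
python3 -m crank '{"steps":[[[-0.16,0.5,0],[0,0,-0.72]],[[-0.16,1,0],[0,0,-0.72]],[[-0.16,1,0],[0,0,-0.72]],[[-0.16,1,0],[0,0,-0.72]],[[-0.16,1,0],[0,0,-0.72]],[[-0.16,1,0],[0,0,-0.72]],[[-0.16,1,0],[0,0,-0.72]],[[-0.16,1,0],[0,0,-0.72]],[[-0.16,1,0],[0,0,-0.72]],[[-0.16,1,0],[0,0,-0.72]]]}' 45
python3 -m crank '{"steps":[[[-0.16,1,0],[0,0,-0.72]],[[-0.16,1,0],[0,0,-0.72]],[[-0.16,0.9,0],[0,0,-0.72]],[[0,0,0],[0,0,0]],[[0,0,0],[0,0,0]],[[0,0,0],[0,0,0]]]}'
cat > pegs.py <<'E'
from box import *
from bench import monitor
import sys
w=snap("wrist",sys.argv[1]);h=cv2.cvtColor(w["pixels"],cv2.COLOR_BGR2HSV)
s=monitor.read_state();e=s["ee_pos"];Rm=R.from_quat(s["eef_rot"]).as_matrix();print(s["time"],e,"yaw",np.degrees(np.arctan2(Rm[1,1],Rm[0,1])),s["joint_positions"].round(2))
m=cv2.morphologyEx(cv2.inRange(h,(45,80,30),(90,255,255)),cv2.MORPH_CLOSE,np.ones((11,11)))
n,l,st,ce=cv2.connectedComponentsWithStats(m)
for i in range(1,n):
    if st[i,4]>250:
        P=np.argwhere(l==i)[:,::-1].astype(np.float32)
        for z in (.010,.021):
            Q=np.array([plane(w,u,v,z)[:2] for u,v in P])*1e3
            (c,(a,b),an)=cv2.minAreaRect(Q.astype(np.float32));
            if a<b: a,b,an=b,a,an+90
            print(ce[i].round(1),"z",z,"centre",np.round(c,1),"LxW",round(a,1),round(b,1),"long axis deg",round(an%180,1),"depth med",np.median([depth(w,*p)[2] for p in P]).round(4))
E
python3 pegs.py w9
```

```text
time: 20.68
ee_pos: [0.4403, -0.1127, 0.1936]
eef_rot: [0.639, 0.77, -0.0, -0.001]
ft_force: [0.4, -0.2, 0.3]
width: 0.045
grip_force: 0.0
time: 21.18
ee_pos: [0.4293, -0.0422, 0.1939]
eef_rot: [0.707, 0.707, -0.0, -0.0]
ft_force: [0.4, 0.1, 0.0]
width: 0.045
grip_force: 0.0
21.2333 [ 0.42953753 -0.04255029  0.1940252 ] yaw -0.020714098938524876 [-0.52 -0.12  0.49  2.    0.06  1.25 -0.06]
[302.1  13.7] z 0.01 centre [414.5 103.5] LxW 21.7 10.4 long axis deg 89.5 depth med 0.0097
[302.1  13.7] z 0.021 centre [414.9 101.6] LxW 21.0 10.0 long axis deg 89.5 depth med 0.0097
[317.5 109.5] z 0.01 centre [429.2  21.7] LxW 70.8 14.2 long axis deg 116.9 depth med 0.0095
[317.5 109.5] z 0.021 centre [429.2  22.4] LxW 68.6 13.7 long axis deg 116.9 depth med 0.0095
```

View pics/w9.png

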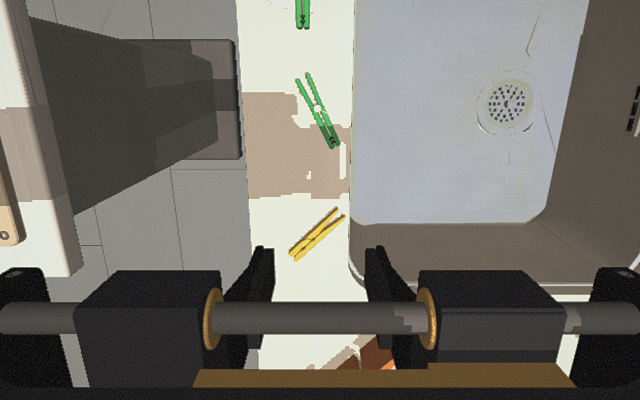

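The wrist view shows green peg B whole, with its spring at (317,108), and peg A partly in view at (302,14). The yellow peg at (317,234) stays. I'll check the heights and the sink rim by B.

```bash
python3 - <<'E'
from box import *
w=load("w9");s=load("s2")
print("tri B",tri((w,317.5,109.5),(s,338.4,220.4)))
for p in [(.429,.022),(.445,.030),(.451,.033),(.456,.035),(.462,.038),(.405,.010),(.46,.022)]:
    u,v=proj(w,(*p,.0));print(p,depth(w,u,v).round(4),w["pixels"][int(v),int(u)])
E
```

```text
tri B (array([0.42702339, 0.02374832, 0.00756888]), np.float64(0.0014912184610723523))
(0.429, 0.022) [0.429  0.0226 0.0109] [231 236 237]
(0.445, 0.03) [ 0.4451  0.0299 -0.0019] [223 235 231]
(0.451, 0.033) [ 0.4512  0.0329 -0.0035] [223 234 231]
(0.456, 0.035) [ 0.4562  0.0349 -0.0029] [219 232 229]
(0.462, 0.038) [ 0.4795  0.0353 -0.1886] [170 189 184]
(0.405, 0.01) [ 0.4048  0.0098 -0.0024] [141 162 180]
(0.46, 0.022) [ 0.4602  0.0219 -0.0018] [209 229 230]
```

```bash
python3 -m crank '{"steps":[[[0,0.4,-0.2],[0,0,0.9]],[[0,0.6,-0.6],[0,0,0.9]],[[0,0.6,-0.6],[0,0,0.9]],[[0,0.6,-0.6],[0,0,0.9]],[[0,0.38,-0.6],[0,0,0.9]],[[0,0,-0.6],[0,0,0.88]],[[0,0,-0.6],[0,0,0]],[[0,0,0],[0,0,0]],[[0,0,0],[0,0,0]],[[0,0,0],[0,0,0]]]}' 32
python3 pegs.py w10
```

```text
time: 22.07
ee_pos: [0.4305, 0.0223, 0.1]
eef_rot: [0.524, 0.852, 0.0, 0.0]
ft_force: [-0.2, -0.8, 0.3]
width: 0.0319
grip_force: 0.0
22.1167 [0.43065987 0.02257381 0.1002513 ] yaw 26.8276048842054 [-0.6   0.    0.45  2.12 -0.    1.02  0.32]
[373.  55.] z 0.01 centre [414.3 129.6] LxW 71.7 15.6 long axis deg 91.1 depth med 0.0095
[373.  55.] z 0.021 centre [413.4 128.3] LxW 68.6 14.9 long axis deg 91.1 depth med 0.0095
[316.2 203. ] z 0.01 centre [428.7  22.4] LxW 72.0 13.6 long axis deg 116.8 depth med 0.0095
[316.2 203. ] z 0.021 centre [427.   25.8] LxW 68.9 13.0 long axis deg 116.8 depth med 0.0095
```

```bash
python3 -m crank '{"steps":[[[-0.06,0,-0.78],[0,0,0]],[[0,0,-0.78],[0,0,0]],[[0,0,-0.78],[0,0,0]],[[0,0,-0.78],[0,0,0]],[[0,0,-0.6],[0,0,0]],[[0,0,-0.18],[0,0,0]],[[0,0,0],[0,0,0]]]}'
python3 -m crank '{"steps":[[[0,0,0],[0,0,0]],[[0,0,0],[0,0,0]],[[0,0,0],[0,0,0]],[[0,0,0],[0,0,0]],[[0,0,0],[0,0,0]],[[0,0,0],[0,0,0]],[[0,0,0],[0,0,0]],[[0,0,0],[0,0,0]]]}' 0 15
```

```text
time: 22.7
ee_pos: [0.4284, 0.0227, 0.0017]
eef_rot: [0.523, 0.852, -0.0, -0.0]
ft_force: [0.1, 0.9, 0.5]
width: 0.0323
grip_force: 0.0
time: 23.37
ee_pos: [0.4291, 0.0231, 0.0026]
eef_rot: [0.523, 0.852, 0.001, 0.0]
ft_force: [-1.6, 0.8, 8.1]
width: 0.0149
grip_force: 15.0
```

```bash
python3 -m crank '{"steps":[[[0,0,0.4],[0,0,0]],[[0,0,0.8],[0,0,0]],[[0,0,1],[0,0,0]],[[0,0,1],[0,0,0]],[[0,0,1],[0,0,0]],[[0,0,0.8],[0,0,0]],[[0,0,0],[0,0,0]]]}'
python3 -m crank '{"steps":[[[0.3,-0.5,0],[0,0,-0.9]],[[0.3,-0.7,0],[0,0,-0.94]],[[0.3,-0.7,0],[0,0,-0.94]],[[0.3,-0.7,0],[0,0,-0.94]],[[0.3,-0.7,0],[0,0,-0.94]],[[0.3,-0.7,0],[0,0,-0.94]],[[0.3,-0.7,0],[0,0,-0.94]],[[0.3,-0.7,0],[0,0,-0.94]],[[0.3,-0.7,0],[0,0,-0.94]],[[0.3,-0.7,0],[0,0,-0.94]]]}'
python3 -m crank '{"steps":[[[0.3,-0.7,0],[0,0,-0.94]],[[0.3,-0.7,0],[0,0,-0.94]],[[0.3,-0.7,0],[0,0,-0.94]],[[0.3,-0.7,0],[0,0,-0.94]],[[0.2,-0.5,0],[0,0,-0.94]],[[0,0,0],[0,0,0]],[[0,0,0],[0,0,0]]]}'
python3 - <<'E'
from box import *
from bench import monitor
w=snap("wrist","w11");cv2.imwrite("pics/z11.png",w["pixels"][:,120:560])
s=monitor.read_state();e=s["ee_pos"];Rm=R.from_quat(s["eef_rot"]).as_matrix();print(e,loc(e),np.degrees(np.arctan2(Rm[1,1],Rm[0,1])),s["width"],((wor(-.114,.059,.030)-e)/.025).round(2))
E
```

```text
time: 23.95
ee_pos: [0.4307, 0.0232, 0.1313]
eef_rot: [0.524, 0.852, 0.003, 0.002]
ft_force: [1.1, -0.0, 0.4]
width: 0.0148
grip_force: 15.0
time: 24.78
ee_pos: [0.5035, -0.148, 0.1269]
eef_rot: [0.82, 0.573, -0.0, -0.0]
ft_force: [0.3, 0.7, 1.0]
width: 0.0149
grip_force: 15.0
time: 25.37
ee_pos: [0.538, -0.2299, 0.1266]
eef_rot: [0.918, 0.396, -0.001, -0.0]
ft_force: [0.5, 0.2, 0.1]
width: 0.0148
grip_force: 15.0
[ 0.53806362 -0.22902209  0.12653394] [-0.11601595  0.05839602  0.12653394] -43.28320355275951 0.014823082020736556 [ 0.08 -0.04 -3.86]
```

View pics/z11.png

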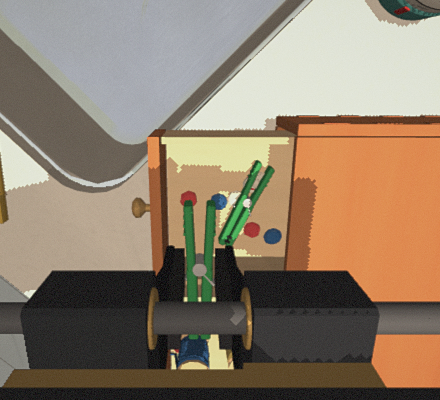

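The peg hangs level between (190,200) and (200,335), aligned with the drawer front. The third peg lies at (247,203), and the knob is at (140,207). I'll lower and release.

```bash
python3 -m crank '{"steps":[[[0.04,-0.02,-0.77],[0,0,0]],[[0.04,-0.02,-0.77],[0,0,0]],[[0,0,-0.77],[0,0,0]],[[0,0,-0.77],[0,0,0]],[[0,0,-0.5],[0,0,0]],[[0,0,-0.2],[0,0,0]],[[0,0,0],[0,0,0]],[[0,0,0],[0,0,0]]]}'
python3 -m crank '{"steps":[[[0,0,0],[0,0,0]],[[0,0,0],[0,0,0]],[[0,0,0],[0,0,0]],[[0,0,0],[0,0,0]],[[0,0,0.3],[0,0,0]],[[0,0,0.6],[0,0,0]],[[0,0,1],[0,0,0]],[[0,0,1],[0,0,0]],[[0,0,1],[0,0,0]],[[0,0,0],[0,0,0]]]}' 21
python3 -m crank '{"steps":[[[-0.4,-0.4,0.6],[0,0,0]],[[-0.4,-0.4,0.6],[0,0,0]],[[0,0,0],[0,0,0]],[[0,0,0],[0,0,0]]]}'
python3 - <<'E'
from box import *
from bench import monitor
w=snap("wrist","w12");cv2.imwrite("pics/z12.png",w["pixels"][:300,120:560])
s=monitor.read_state();e=s["ee_pos"];print(e,loc(e))
t=np.array([.4143,.1296,.1]);print("to peg A",((t-e)/.025).round(2))
E
```

```text
time: 26.08
ee_pos: [0.5409, -0.2304, 0.033]
eef_rot: [0.918, 0.396, 0.0, 0.0]
ft_force: [-0.1, 0.5, -0.4]
width: 0.0149
grip_force: 15.0
time: 26.92
ee_pos: [0.5427, -0.232, 0.1352]
eef_rot: [0.919, 0.395, 0.003, 0.002]
ft_force: [0.0, -0.4, 0.6]
width: 0.0213
grip_force: 0.0
time: 27.25
ee_pos: [0.5207, -0.2511, 0.1606]
eef_rot: [0.919, 0.395, 0.001, 0.0]
ft_force: [0.2, 0.3, 0.2]
width: 0.0211
grip_force: 0.0
[ 0.52081482 -0.25005071  0.15968028] [-0.11412367  0.03126406  0.15968028]
to peg A [-4.26 15.19 -2.39]
```

View pics/z12.png

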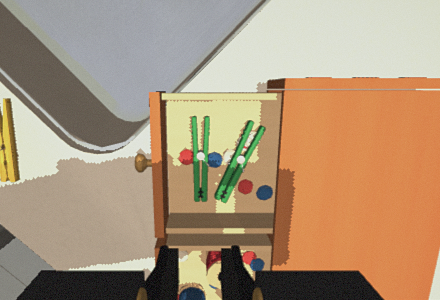

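The first green peg lies at (200,158) in the left drawer, in front of the third peg at (240,160). Next I'll fetch peg A.

```bash
python3 -m crank '{"steps":[[[-0.27,0.75,0],[0,0,0.5]],[[-0.27,1,0],[0,0,0.56]],[[-0.27,1,0],[0,0,0.56]],[[-0.27,1,0],[0,0,0.56]],[[-0.27,1,0],[0,0,0.56]],[[-0.27,1,0],[0,0,0.56]],[[-0.27,1,-0.2],[0,0,0.56]],[[-0.27,1,-0.2],[0,0,0.56]],[[-0.27,1,-0.2],[0,0,0.56]],[[-0.27,1,-0.2],[0,0,0.56]]]}' 32
python3 -m crank '{"steps":[[[-0.27,1,-0.2],[0,0,0.56]],[[-0.27,1,-0.2],[0,0,0.56]],[[-0.27,1,-0.3],[0,0,0.56]],[[-0.27,1,-0.3],[0,0,0.56]],[[-0.27,0.9,-0.3],[0,0,0.56]],[[-0.21,0.54,-0.3],[0,0,0.54]],[[0,0,0],[0,0,0]],[[0,0,0],[0,0,0]],[[0,0,0],[0,0,0]]]}'
python3 pegs.py w13
```

```text
time: 28.13
ee_pos: [0.4523, -0.0046, 0.1389]
eef_rot: [0.796, 0.605, -0.0, -0.0]
ft_force: [0.2, -0.4, -0.7]
width: 0.032
grip_force: 0.0
time: 28.88
ee_pos: [0.4143, 0.1284, 0.0998]
eef_rot: [0.701, 0.713, -0.0, 0.0]
ft_force: [-0.3, 0.5, 0.2]
width: 0.032
grip_force: 0.0
28.9333 [0.41449746 0.12826829 0.09995276] yaw 0.8706548427794947 [-0.81  0.01  0.41  2.11 -0.    1.02 -0.38]
[319.6 202.5] z 0.01 centre [414.9 130.3] LxW 71.8 14.3 long axis deg 90.9 depth med 0.0095
[319.6 202.5] z 0.021 centre [414.8 134. ] LxW 68.6 13.7 long axis deg 90.9 depth med 0.0095
```

```bash
python3 -m crank '{"steps":[[[0,0.06,-0.78],[0,0,0]],[[0,0,-0.78],[0,0,0]],[[0,0,-0.78],[0,0,0]],[[0,0,-0.78],[0,0,0]],[[0,0,-0.6],[0,0,0]],[[0,0,-0.18],[0,0,0]],[[0,0,0],[0,0,0]]]}'
python3 -m crank '{"steps":[[[0,0,0],[0,0,0]],[[0,0,0],[0,0,0]],[[0,0,0],[0,0,0]],[[0,0,0],[0,0,0]],[[0,0,0],[0,0,0]],[[0,0,0],[0,0,0]],[[0,0,0],[0,0,0]],[[0,0,0],[0,0,0]]]}' 0 15
python3 -m crank '{"steps":[[[0,0,0.4],[0,0,0]],[[0,0,0.8],[0,0,0]],[[0,0,1],[0,0,0]],[[0,0,1],[0,0,0]],[[0,0,1],[0,0,0]],[[0,0,0.8],[0,0,0]],[[0,0,0],[0,0,0]],[[0,0,0],[0,0,0]]]}'
python3 - <<'E'
from box import *
from bench import monitor
s=monitor.read_state();e=s["ee_pos"];print(e,s["width"],s["grip_force"],((wor(-.102,.059,.034)-e)/.025).round(2))
E
```

```text
time: 29.52
ee_pos: [0.4139, 0.1296, 0.0018]
eef_rot: [0.702, 0.713, -0.001, 0.0]
ft_force: [1.0, -0.0, 1.1]
width: 0.0321
grip_force: 0.0
time: 30.18
ee_pos: [0.4146, 0.131, 0.0031]
eef_rot: [0.701, 0.713, 0.001, 0.0]
ft_force: [-1.9, -1.5, 7.9]
width: 0.0148
grip_force: 14.9
time: 30.85
ee_pos: [0.4146, 0.131, 0.1287]
eef_rot: [0.701, 0.713, 0.001, 0.0]
ft_force: [-1.0, 0.1, 0.3]
width: 0.0149
grip_force: 14.9
[0.41461703 0.13101226 0.12867575] 0.014895739111198536 14.939342737197876 [  5.36 -14.77  -3.79]
```

```bash
python3 -m crank '{"steps":[[[0.3,-0.7,0],[0,0,-0.5]],[[0.34,-0.95,0],[0,0,-0.56]],[[0.34,-0.95,0],[0,0,-0.56]],[[0.34,-0.95,0],[0,0,-0.56]],[[0.34,-0.95,0],[0,0,-0.56]],[[0.34,-0.95,0],[0,0,-0.56]],[[0.34,-0.95,0],[0,0,-0.56]],[[0.34,-0.95,0],[0,0,-0.56]],[[0.34,-0.95,0],[0,0,-0.56]],[[0.34,-0.95,0],[0,0,-0.56]]]}'
python3 -m crank '{"steps":[[[0.34,-0.95,0],[0,0,-0.56]],[[0.34,-0.95,0],[0,0,-0.56]],[[0.34,-0.95,0],[0,0,-0.56]],[[0.34,-0.95,0],[0,0,-0.56]],[[0.34,-0.95,0],[0,0,-0.56]],[[0.3,-0.77,0],[0,0,-0.5]],[[0,0,0],[0,0,0]],[[0,0,0],[0,0,0]],[[0,0,0],[0,0,0]]]}'
python3 - <<'E'
from box import *
from bench import monitor
s=monitor.read_state();e=s["ee_pos"];Rm=R.from_quat(s["eef_rot"]).as_matrix();print(e,loc(e),np.degrees(np.arctan2(Rm[1,1],Rm[0,1])),s["width"],((wor(-.102,.059,.034)-e)/.025).round(2))
E
```

```text
time: 31.68
ee_pos: [0.4974, -0.1026, 0.1264]
eef_rot: [0.852, 0.523, -0.001, -0.0]
ft_force: [0.8, -0.3, -0.1]
width: 0.0146
grip_force: 14.9
time: 32.43
ee_pos: [0.5472, -0.2384, 0.1264]
eef_rot: [0.918, 0.397, -0.001, -0.0]
ft_force: [-0.5, 0.5, -1.1]
width: 0.0147
grip_force: 14.9
[ 0.54719925 -0.23836667  0.12636319] [-0.10295814  0.05787206  0.12636319] -43.20615476014379 0.014731283311162469 [ 0.06  0.01 -3.69]
```

```bash
python3 -m crank '{"steps":[[[0,0,-0.77],[0,0,0]],[[0,0,-0.77],[0,0,0]],[[0,0,-0.77],[0,0,0]],[[0,0,-0.77],[0,0,0]],[[0,0,-0.4],[0,0,0]],[[0,0,-0.2],[0,0,0]],[[0,0,0],[0,0,0]],[[0,0,0],[0,0,0]]]}'
python3 -m crank '{"steps":[[[0,0,0],[0,0,0]],[[0,0,0],[0,0,0]],[[0,0,0],[0,0,0]],[[0,0,0],[0,0,0]],[[0,0,0.3],[0,0,0]],[[0,0,0.6],[0,0,0]],[[0,0,1],[0,0,0]],[[0,0,1],[0,0,0]],[[0,0,1],[0,0,0]],[[0,0,0],[0,0,0]]]}' 21
python3 -m crank '{"steps":[[[-0.6,-0.6,0.6],[0,0,0]],[[-0.6,-0.6,0.6],[0,0,0]],[[-0.6,-0.6,0.6],[0,0,0]],[[0,0,0],[0,0,0]],[[0,0,0],[0,0,0]]]}'
python3 - <<'E'
from box import *
from bench import monitor
w=snap("wrist","w14");cv2.imwrite("pics/z14.png",w["pixels"][:300,120:560])
s=monitor.read_state();e=s["ee_pos"];print(e,loc(e))
E
```

```text
time: 33.1
ee_pos: [0.5484, -0.2385, 0.036]
eef_rot: [0.918, 0.397, 0.0, 0.0]
ft_force: [-0.3, -0.3, 0.8]
width: 0.0145
grip_force: 14.9
time: 33.93
ee_pos: [0.5502, -0.24, 0.1383]
eef_rot: [0.918, 0.397, 0.003, 0.002]
ft_force: [0.2, -1.2, -0.6]
width: 0.0209
grip_force: 0.0
time: 34.35
ee_pos: [0.5026, -0.2848, 0.179]
eef_rot: [0.918, 0.396, 0.001, 0.001]
ft_force: [0.5, 1.3, 0.3]
width: 0.0213
grip_force: 0.0
[ 0.50316306 -0.28344871  0.1780897 ] [-0.10403341 -0.00513921  0.1780897 ]
```

View pics/z14.png

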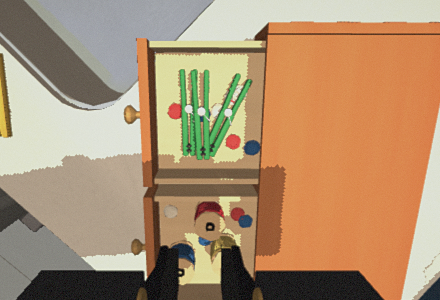

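All three green pegs lie in the left drawer at (190..240,110), and the reels stand in the right drawer at (208,226), (180,270) and (225,245). Nothing sticks up. Next I'll close the fingers and shut the left drawer by its knob.

```bash
python3 -m crank '{"steps":[[[-0.27,0.95,0],[0,0,0]],[[-0.27,0.95,0],[0,0,0]],[[-0.27,0.95,0],[0,0,0]],[[-0.27,0.95,0],[0,0,0]],[[-0.27,0.95,0],[0,0,0]],[[0,0,-0.9],[0,0,0]],[[0,0,-0.9],[0,0,0]],[[0,0,-0.9],[0,0,0]],[[0,0,-0.9],[0,0,0]],[[0,0,0],[0,0,0]]]}' 0
python3 -m crank '{"steps":[[[0,0,-0.9],[0,0,0]],[[0,0,-0.9],[0,0,0]],[[0,0,-0.6],[0,0,0]],[[0,0,0],[0,0,0]],[[0,0,0],[0,0,0]]]}'
python3 - <<'E'
from box import *
from bench import monitor
s=monitor.read_state();e=s["ee_pos"];print(e,loc(e),s["width"],((wor(-.19,.058,.026)-e)/.025).round(2))
E
```

```text
time: 35.23
ee_pos: [0.467, -0.163, 0.0839]
eef_rot: [0.917, 0.398, -0.003, -0.001]
ft_force: [0.2, 0.2, -0.4]
width: 0.0003
grip_force: 0.0
time: 35.65
ee_pos: [0.4694, -0.1645, 0.0282]
eef_rot: [0.918, 0.397, -0.001, -0.0]
ft_force: [-0.0, 0.2, 0.7]
width: 0.0004
grip_force: 0.0
[ 0.46936053 -0.16452871  0.02822813] [-0.21024675  0.05813247  0.02822813] 0.0004003293687957769 [ 0.59 -0.56 -0.09]
```

```bash
R1='' ; python3 -m crank '{"steps":[[[0.145,-0.137,0],[0,0,0]],[[0.145,-0.137,0],[0,0,0]],[[0.145,-0.137,0],[0,0,0]],[[0.145,-0.137,0],[0,0,0]],[[0.145,-0.137,0],[0,0,0]],[[0.145,-0.137,0],[0,0,0]],[[0.145,-0.137,0],[0,0,0]],[[0.145,-0.137,0],[0,0,0]],[[0.145,-0.137,0],[0,0,0]],[[0.145,-0.137,0],[0,0,0]]]}'
python3 -m crank '{"steps":[[[0.145,-0.137,0],[0,0,0]],[[0.145,-0.137,0],[0,0,0]],[[0.145,-0.137,0],[0,0,0]],[[0.145,-0.137,0],[0,0,0]],[[0.145,-0.137,0],[0,0,0]],[[0.145,-0.137,0],[0,0,0]],[[0.145,-0.137,0],[0,0,0]],[[0.145,-0.137,0],[0,0,0]],[[0.145,-0.137,0],[0,0,0]],[[0.145,-0.137,0],[0,0,0]]]}'
python3 - <<'E'
from box import *
from bench import monitor
s=monitor.read_state();e=s["ee_pos"];print(e,loc(e),s["ft_force"]@ex,s["ft_force"]@ey)
E
```

```text
time: 36.48
ee_pos: [0.5057, -0.1993, 0.0277]
eef_rot: [0.918, 0.397, -0.0, -0.0]
ft_force: [-1.6, 0.6, -0.1]
width: 0.0006
grip_force: 0.6
time: 37.32
ee_pos: [0.542, -0.2337, 0.0278]
eef_rot: [0.918, 0.397, -0.0, 0.0]
ft_force: [-1.5, -0.3, -1.3]
width: 0.0007
grip_force: 0.6
[ 0.54204026 -0.23369263  0.02776884] [-0.10991815  0.0577295   0.02776884] -0.8876911837210724 -1.195653388369589
```

Contact is light, about 1 N. I'll continue slowly to the stop.

```bash
python3 -m crank '{"steps":[[[0.145,-0.137,0],[0,0,0]],[[0.145,-0.137,0],[0,0,0]],[[0.12,-0.11,0],[0,0,0]],[[0.06,-0.055,0],[0,0,0]],[[0.06,-0.055,0],[0,0,0]],[[0,0,0],[0,0,0]],[[0,0,0],[0,0,0]]]}'
python3 - <<'E'
from box import *
from bench import monitor
s=monitor.read_state();e=s["ee_pos"];print(loc(e),s["ft_force"]@ex,s["ft_force"]@ey)
E
python3 -m crank '{"steps":[[[0.06,-0.055,0],[0,0,0]],[[0.03,-0.03,0],[0,0,0]],[[0,0,0],[0,0,0]],[[0,0,0],[0,0,0]]]}'
python3 - <<'E'
from box import *
from bench import monitor
s=monitor.read_state();e=s["ee_pos"];print(loc(e),s["ft_force"]@ex,s["ft_force"]@ey)
w=snap("wrist","w15");cv2.imwrite("pics/z15.png",w["pixels"][:300,120:560])
E
```

```text
time: 37.9
ee_pos: [0.5553, -0.2456, 0.0279]
eef_rot: [0.918, 0.397, 0.0, 0.0]
ft_force: [0.4, 0.7, -0.2]
width: 0.0009
grip_force: 0.0
[-0.09207056  0.05814079  0.02792546] -0.1727542972502273 0.7981081645084072
time: 38.23
ee_pos: [0.5575, -0.2478, 0.0279]
eef_rot: [0.918, 0.397, 0.0, 0.0]
ft_force: [0.1, 0.1, -0.8]
width: 0.0003
grip_force: 0.0
[-0.08903856  0.05806526  0.02786507] 0.018103791454166983 0.11785501224791388
```

```bash
python3 -m crank '{"steps":[[[0.06,-0.055,0],[0,0,0]],[[0.06,-0.055,0],[0,0,0]],[[0,0,0],[0,0,0]],[[0,0,0],[0,0,0]]]}'
python3 -m crank '{"steps":[[[0.06,-0.055,0],[0,0,0]],[[0,0,0],[0,0,0]],[[0,0,0],[0,0,0]]]}'
python3 - <<'E'
from box import *
from bench import monitor
s=monitor.read_state();e=s["ee_pos"];print(loc(e),s["ft_force"]@ex,s["ft_force"]@ey)
w=load("w15");h=cv2.cvtColor(w["pixels"],cv2.COLOR_BGR2HSV);print(proj(w,wor(-.057,.059,.068)),proj(w,wor(-.059,.059,.059)),proj(w,wor(-.066,.08,.034)))
E
```

```text
time: 38.62
ee_pos: [0.5605, -0.2507, 0.0279]
eef_rot: [0.918, 0.397, 0.0, 0.0]
ft_force: [0.6, -0.0, -0.8]
width: 0.0004
grip_force: 0.0
time: 38.87
ee_pos: [0.5619, -0.2521, 0.0278]
eef_rot: [0.918, 0.397, 0.0, 0.0]
ft_force: [0.3, 0.2, -0.8]
width: 0.0004
grip_force: 0.0
[-0.08285812  0.05797396  0.02784265] 0.08749831845035534 0.3890147743518594
[402.59246321 314.97589927] [392.94319231 301.92040772] [370.1605782  231.85774707]
```

View pics/z15.png

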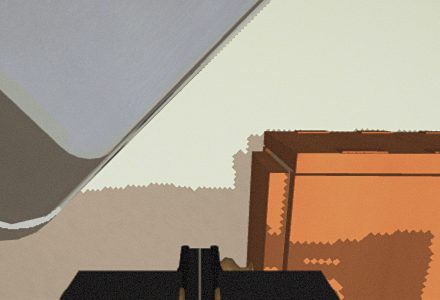

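The knob sits against the fingers at (235,263). The drawer front at x≈255 still stands proud of the box's top edge at 290, so I'll keep pushing in small steps.

```bash
python3 -m crank '{"steps":[[[0.06,-0.055,0],[0,0,0]],[[0,0,0],[0,0,0]],[[0,0,0],[0,0,0]]]}' | grep -E "ee_pos|ft"
python3 -m crank '{"steps":[[[0.06,-0.055,0],[0,0,0]],[[0,0,0],[0,0,0]],[[0,0,0],[0,0,0]]]}'| grep -E "ee_pos|ft"
python3 -m crank '{"steps":[[[0.06,-0.055,0],[0,0,0]],[[0,0,0],[0,0,0]],[[0,0,0],[0,0,0]]]}'| grep -E "ee_pos|ft"
python3 - <<'E'
from box import *
from bench import monitor
s=monitor.read_state();e=s["ee_pos"];print(loc(e),s["ft_force"]@ex,s["ft_force"]@ey)
w=snap("wrist","w16")
# drawer front top edge: orange panel strip along local y=.09, scan along x at z=.059 by depth
for x in np.arange(-.085,-.05,.003):
    u,v=proj(w,wor(x,.095,.059)); print(round(x,3),loc(depth(w,u,v)).round(3),end=" ")
E
```

```text
ee_pos: [0.5624, -0.2524, 0.0276]
ft_force: [-4.7, 3.6, 3.7]
ee_pos: [0.5625, -0.2525, 0.0275]
ft_force: [-13.0, 10.3, 12.6]
ee_pos: [0.5626, -0.2525, 0.0273]
ft_force: [-20.7, 15.6, 19.9]
[-0.08206997  0.05815478  0.02728607] -25.76956201725151 -2.8844073222352105
-0.085 [-0.087  0.073 -0.001] -0.082 [-0.082  0.072 -0.002] -0.079 [-0.078  0.072 -0.001] -0.076 [-0.074  0.072 -0.002] -0.073 [-0.069  0.072 -0.002] -0.07 [-0.065  0.072 -0.002] -0.067 [-0.06   0.072 -0.002] -0.064 [-0.056  0.073  0.001] -0.061 [-0.056  0.084  0.03 ] -0.058 [-0.057  0.092  0.051] -0.055 [-0.056  0.098  0.066] -0.052 [-0.054  0.098  0.066]
```

The left drawer hit its stop (26 N, with its front in line with the box edge). I'll back off and push the right one.

```bash
python3 -m crank '{"steps":[[[-0.3,0.28,0],[0,0,0]],[[-0.58,0.55,0],[0,0,0]],[[-0.58,0.55,0],[0,0,0]],[[-0.58,0.55,0],[0,0,0]],[[-0.58,0.55,0],[0,0,0]],[[-0.58,0.55,0],[0,0,0]],[[-0.58,0.55,0],[0,0,0]],[[0,0,0],[0,0,0]]]}'
python3 -m crank '{"steps":[[[-0.5,-0.5,0],[0,0,0]],[[-0.82,-0.87,0],[0,0,0]],[[-0.82,-0.87,0],[0,0,0]],[[-0.8,-0.87,0],[0,0,0]],[[-0.36,-0.38,0],[0,0,0]],[[0,0,0],[0,0,0]],[[0,0,0],[0,0,0]]]}'
python3 - <<'E'
from box import *
from bench import monitor
s=monitor.read_state();e=s["ee_pos"];print(e,loc(e),s["ft_force"]@ex,((wor(-.19,-.0615,.028)-e)/.025).round(2))
E
```

```text
time: 40.33
ee_pos: [0.4696, -0.1641, 0.0274]
eef_rot: [0.918, 0.398, -0.0, -0.001]
ft_force: [-0.4, 0.4, -0.6]
width: 0.0006
grip_force: 0.0
time: 40.92
ee_pos: [0.3895, -0.2545, 0.0281]
eef_rot: [0.918, 0.396, 0.0, 0.0]
ft_force: [0.6, 0.3, -0.8]
width: 0.0006
grip_force: 0.0
[ 0.38953966 -0.25451298  0.02812577] [-0.20652042 -0.06209504  0.02812577] 0.23398662355442162 [ 0.5  -0.44 -0.01]
```

```bash
python3 -m crank '{"steps":[[[0.145,-0.137,0],[0,0,0]],[[0.145,-0.137,0],[0,0,0]],[[0.145,-0.137,0],[0,0,0]],[[0.1,-0.094,0],[0,0,0]],[[0.07,-0.066,0],[0,0,0]],[[0.07,-0.066,0],[0,0,0]],[[0.07,-0.066,0],[0,0,0]],[[0.07,-0.066,0],[0,0,0]],[[0.07,-0.066,0],[0,0,0]],[[0.07,-0.066,0],[0,0,0]]]}'
python3 -m crank '{"steps":[[[0.087,-0.082,0],[0,0,0]],[[0.087,-0.082,0],[0,0,0]],[[0.1,-0.094,0],[0,0,0]],[[0.1,-0.094,0],[0,0,0]],[[0.1,-0.094,0],[0,0,0]],[[0.1,-0.094,0],[0,0,0]],[[0.1,-0.094,0],[0,0,0]],[[0.1,-0.094,0],[0,0,0]],[[0.1,-0.094,0],[0,0,0]],[[0.1,-0.094,0],[0,0,0]]]}'
python3 - <<'E'
from box import *
from bench import monitor
s=monitor.read_state();e=s["ee_pos"];print(e,loc(e),s["ft_force"]@ex,((wor(-.086,-.0615,.028)-e)/.025).round(2))
w=snap("wrist","w17");cv2.imwrite("pics/z17.png",w["pixels"][:300,120:560])
E
```

```text
time: 41.75
ee_pos: [0.4132, -0.2763, 0.0278]
eef_rot: [0.918, 0.397, -0.0, -0.0]
ft_force: [-0.7, 0.3, 0.3]
width: 0.0004
grip_force: 0.5
time: 42.58
ee_pos: [0.4377, -0.2995, 0.0278]
eef_rot: [0.918, 0.397, -0.0, 0.0]
ft_force: [-2.2, -0.2, -0.0]
width: 0.0003
grip_force: 0.5
[ 0.43768255 -0.29951519  0.02780295] [-0.14062025 -0.06177164  0.02780295] -1.486774791494254 [ 1.6  -1.49  0.01]
```

```bash
python3 -m crank '{"steps":[[[0.1,-0.094,0],[0,0,0]],[[0.1,-0.094,0],[0,0,0]],[[0.1,-0.094,0],[0,0,0]],[[0.1,-0.094,0],[0,0,0]],[[0.1,-0.094,0],[0,0,0]],[[0.1,-0.094,0],[0,0,0]],[[0.1,-0.094,0],[0,0,0]],[[0.1,-0.094,0],[0,0,0]],[[0.1,-0.094,0],[0,0,0]],[[0.1,-0.094,0],[0,0,0]]]}' | grep -E "ee_pos|ft"
python3 -m crank '{"steps":[[[0.1,-0.094,0],[0,0,0]],[[0.1,-0.094,0],[0,0,0]],[[0.1,-0.094,0],[0,0,0]],[[0.09,-0.085,0],[0,0,0]],[[0.06,-0.055,0],[0,0,0]],[[0.06,-0.055,0],[0,0,0]],[[0.05,-0.045,0],[0,0,0]],[[0,0,0],[0,0,0]],[[0,0,0],[0,0,0]]]}' | grep -E "ee_pos|ft"
python3 -m crank '{"steps":[[[0.06,-0.055,0],[0,0,0]],[[0,0,0],[0,0,0]],[[0,0,0],[0,0,0]]]}' | grep -E "ee_pos|ft"
python3 -m crank '{"steps":[[[0.06,-0.055,0],[0,0,0]],[[0,0,0],[0,0,0]],[[0,0,0],[0,0,0]]]}' | grep -E "ee_pos|ft"
python3 - <<'E'
from box import *
from bench import monitor
s=monitor.read_state();print(s["time"],loc(s["ee_pos"]))
E
```

```text
ee_pos: [0.4627, -0.3229, 0.0278]
ft_force: [-1.8, 0.2, -0.2]
ee_pos: [0.4768, -0.3357, 0.0279]
ft_force: [-0.7, 0.4, -0.2]
ee_pos: [0.4782, -0.3372, 0.0279]
ft_force: [-0.0, 0.0, 1.0]
ee_pos: [0.4796, -0.3386, 0.0278]
ft_force: [-0.2, -0.1, 0.9]
44.7167 [-0.08328007 -0.06139195  0.02784036]
```

```bash
python3 -m crank '{"steps":[[[0.06,-0.055,0],[0,0,0]],[[0,0,0],[0,0,0]],[[0,0,0],[0,0,0]]]}' | grep -E "ee_pos|ft"
python3 -m crank '{"steps":[[[0.06,-0.055,0],[0,0,0]],[[0,0,0],[0,0,0]],[[0,0,0],[0,0,0]]]}' | grep -E "ee_pos|ft"
python3 -m crank '{"steps":[[[0.03,-0.03,0],[0,0,0]],[[0,0,0],[0,0,0]],[[0,0,0],[0,0,0]]]}' | grep -E "ee_pos|ft"
python3 - <<'E'
from box import *
from bench import monitor
s=monitor.read_state();print(s["time"],loc(s["ee_pos"]),s["ft_force"]@ex)
E
```

```text
ee_pos: [0.4802, -0.3391, 0.0276]
ft_force: [-4.2, 4.5, 3.7]
ee_pos: [0.4803, -0.3391, 0.0274]
ft_force: [-11.9, 11.8, 12.1]
ee_pos: [0.4803, -0.3392, 0.0273]
ft_force: [-14.6, 13.9, 17.6]
45.4667 [-0.08239753 -0.06133924  0.02726314] -20.15143673087229
```

The right drawer stops at the same place, TCP x = -82 mm. I'll back off, rise and check both.

```bash
python3 -m crank '{"steps":[[[-0.15,0.14,0],[0,0,0]],[[-0.3,0.28,0],[0,0,0]],[[-0.5,0.48,0],[0,0,0]],[[-0.5,0.48,0],[0,0,0]],[[-0.2,0.1,0.9],[0,0,0]],[[0,0,1],[0,0,0]],[[0,0,1],[0,0,0]],[[0,0,1],[0,0,0]],[[0,0,1],[0,0,0]],[[0,0,1],[0,0,0]]]}'
python3 -m crank '{"steps":[[[0,-0.6,0.6],[0,0,0]],[[0,-0.6,0.4],[0,0,0]],[[0,-0.6,0],[0,0,0]],[[0,0,0],[0,0,0]],[[0,0,0],[0,0,0]]]}'
python3 - <<'E'
from box import *
w=snap("wrist","w18")
t=snap("top","t18");z=w["pixels"][:300,120:600];b=cv2.resize(t["pixels"][100:245,170:480],(480,224),interpolation=cv2.INTER_CUBIC);cv2.imwrite("pics/z18.png",np.vstack([z,b]))
for n,p in dict(Lpanel=wor(-.059,.059,.059),Rpanel=wor(-.059,-.061,.059),Ledge=wor(-.057,.059,.068),Redge=wor(-.057,-.061,.068)).items(): print(n,proj(w,p).round(0)-[120,0])
E
```

```text
time: 46.3
ee_pos: [0.4419, -0.3052, 0.1767]
eef_rot: [0.918, 0.397, 0.0, 0.0]
ft_force: [0.9, 0.2, 0.6]
width: 0.0003
grip_force: 0.0
time: 46.72
ee_pos: [0.4416, -0.3506, 0.2002]
eef_rot: [0.918, 0.396, -0.0, 0.0]
ft_force: [0.1, 1.4, -1.0]
width: 0.0005
grip_force: 0.0
Lpanel [259. -11.]
Rpanel [252. 151.]
Ledge [264. -15.]
Redge [256. 152.]
```

View pics/z18.png

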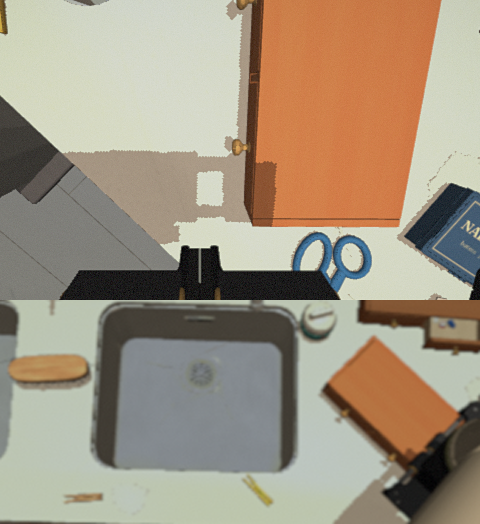

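Both fronts are flush with the box: the knobs show at (240,5) and (238,148), and both panels line up with its edge. The wooden peg (83,497) and the yellow peg (257,489) are where they were. I'll hand the job in.

```bash
python3 -c "
from bench import ticket
print(ticket.close_job())"
```

```text
the job is handed in; nothing more can be done
None
```

The job is handed in, with no verdict shown: the red and blue reels are in the right drawer with the yellow one, both green pegs are in the left drawer with the third, both drawers are pushed to their stops, and the yellow and wooden pegs were left untouched.

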